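Change the T-slot fixture over from stops to guide rods

TASK

Change the fixture over: slide every slot stop along the T-slot to its open end, lift it out and put it in the black tray, each stop resting on the tray's floor. Only when all the stops are in the tray, press the two guide rods down into the fork clips, one rod in the rear pair and one in the front pair, each fully home in both its clips with the sprung jaws shut over it. Leave the loupe, the cutters and the white cap where they are.

Things in the scene. Friction and masses are not known exactly. Their poses are not given: they have to be found in the camera images.
- fixture: fixed base plate 180 (x) x 348 (y) x 12 mm; origin under its centre; x away from the robot, y along the T-slot to its open end (robot's left), z up; place and yaw vary. T-slot on the centre line: floor z = 12, cavity 33 wide x 10 high, lips 8 thick (top z = 30, 49 wide over both, gap 16 mm), closed at y = -166, lips end at y = +100. Four fork clips at x = +-68, y = +-65, top z = 68
- slot_exit (a point): point on the slot floor in the middle of the open part without lips (y = +100 to +174 mm; only 10 mm high side walls there); fixture axes. A stop standing centred here is wholly clear of the lips, by 9 mm, and can be lifted straight up
- stop_1_center (a point): slot stop, inverted T in section, 56 mm high, 160 g: aluminium head 30 wide (x) x 60 long (y) x 36 high, on a neck 12 wide x 12 high, on a dark foot 30 wide x 60 long x 8 thick. Point: its centre, 28 mm above its underside; y = its length, z = up. Starts in the T-slot, foot under the lips, play about 1.5 mm. Three or four of the four stops are present
- stop_2_center (a point): slot stop, inverted T in section, 56 mm high, 160 g: aluminium head 30 wide (x) x 60 long (y) x 36 high, on a neck 12 wide x 12 high, on a dark foot 30 wide x 60 long x 8 thick. Point: its centre, 28 mm above its underside; y = its length, z = up. Starts in the T-slot, foot under the lips, play about 1.5 mm. Three or four of the four stops are present
- stop_3_center (a point): slot stop, inverted T in section, 56 mm high, 160 g: aluminium head 30 wide (x) x 60 long (y) x 36 high, on a neck 12 wide x 12 high, on a dark foot 30 wide x 60 long x 8 thick. Point: its centre, 28 mm above its underside; y = its length, z = up. Starts in the T-slot, foot under the lips, play about 1.5 mm. Three or four of the four stops are present
- stop_4_center (a point): slot stop, inverted T in section, 56 mm high, 160 g: aluminium head 30 wide (x) x 60 long (y) x 36 high, on a neck 12 wide x 12 high, on a dark foot 30 wide x 60 long x 8 thick. Point: its centre, 28 mm above its underside; y = its length, z = up. Starts in the T-slot, foot under the lips, play about 1.5 mm. Three or four of the four stops are present
- rod_1_center (a point): guide rod: round bare steel bar, diameter 16 mm, 190 mm long over its square grey end caps (22 x 22 mm, 12 thick; they stop it rolling), 140 g. Point: its middle, on its axis, 11 mm above the bench as it lies; y = along the bar. The rods are alike; either may go to either pair of clips, either way round
- rod_2_center (a point): guide rod: round bare steel bar, diameter 16 mm, 190 mm long over its square grey end caps (22 x 22 mm, 12 thick; they stop it rolling), 140 g. Point: its middle, on its axis, 11 mm above the bench as it lies; y = along the bar. The rods are alike; either may go to either pair of clips, either way round
- rear_seat (a point): middle of a rod's axis when home in the rear clips, 68 mm behind the slot line and 40 mm above the fixture's underside; fixture axes. The 2 clips, 22 mm wide, stand 65 mm either side along y; hold the rod between them (28 mm free below the axis). Caps stay outside, 7 mm end play. Rod goes straight down, level, past jaws on the outer side: 5 to 20 N in all. Clip tops 28 mm above
- front_seat (a point): middle of a rod's axis when home in the front clips, 68 mm in front of the slot line and 40 mm above the fixture's underside; fixture axes. The 2 clips, 22 mm wide, stand 65 mm either side along y; hold the rod between them (28 mm free below the axis). Caps stay outside, 7 mm end play. Rod goes straight down, level, past jaws on the outer side: 5 to 20 N in all. Clip tops 28 mm above
- rear_jaw_left (a joint): sprung jaw of the fork clip at the left end of the rear pair: 0 = shut (rest), grows in rad as a rod pushes it outwards (about 0.15 as the rod passes its nose), springs back by itself
- rear_jaw_right (a joint): sprung jaw of the fork clip at the right end of the rear pair: 0 = shut (rest), grows in rad as a rod pushes it outwards (about 0.15 as the rod passes its nose), springs back by itself
- front_jaw_left (a joint): sprung jaw of the fork clip at the left end of the front pair: 0 = shut (rest), grows in rad as a rod pushes it outwards (about 0.15 as the rod passes its nose), springs back by itself
- front_jaw_right (a joint): sprung jaw of the fork clip at the right end of the front pair: 0 = shut (rest), grows in rad as a rod pushes it outwards (about 0.15 as the rod passes its nose), springs back by itself
- tray_floor (a point): centre of the inner floor of the open black static-safe tray, 2 mm above its underside; the floor measures 138 mm along x and 180 mm along y, the walls stand 36 mm above the bench. The tray is loose (0.6 kg), its place and yaw vary, its axes lie roughly along the world's
- tray_rest: obstacle: empty tilted tray stand of dark sheet metal fixed to the bench between the tray and the fixture, always in the same place; origin under it on the bench; it reaches about 120 mm from there to each side and is 100 mm high. Behind it, about 250 mm farther from the robot, stand a dosing stand and an inspection box with an open door, up to 300 mm high: keep long sideways moves on the robot's side of them
- loupe: bystander: black eye loupe, 36 mm across and 36 mm high; origin under its centre
- side_cutters: bystander: small cutters with red handles, 107 mm long, lying flat, 14 mm high; origin under the centre
- white_puck: bystander: white round cap, 54 mm across, 14 mm high; origin under its centre
Things that resemble listed ones, but are neither listed nor needed, are in the scene too. Leave any brown look-alike of the part that bears stop_3_center alone.

How it is judged:
By the outcome, as a careful person would: the job done as asked, in the order asked, and still so for the second after the job is handed in, with the robot touching nothing.
Of stop_1, stop_2, stop_3, stop_4 only 3 to 4 are there at a start; the rules pass over those that are not, and their reading is None.
At some moment in a run one of rod_1 may be knocked a few centimetres aside while the robot is not near it.
Once in a run the grip may slacken for a moment while it holds something.
It also fails if it takes over 210 s, if anything falls off the work surface, if the arm or the gripper's body presses on something with over 40 N, if the wrist force passes 120 N, or if a joint passes its speed limit or range.

ROBOT

A 7-joint arm with a two-finger parallel gripper is mounted at the origin on a cart in front of the work surface, level with it; the furniture and walls round the work are solid. World frame = base frame: x ahead of the robot, y to its left, z up, the work surface at z = 0. Lengths are in m, angles in rad, forces in N, time in s.
With the tool pointing down it reaches from about 0.4 to 0.85 m from the base axis. Payload 4.5 kg.
Tool frame: the origin (TCP) lies on the centre line of the jaws, within the pads' length; the fingertips stand r.tips_ahead ahead of it and the grasp point (between the pads) is the TCP (r.tips_ahead is the distance from the TCP to the fingertips, in m); z points along the fingers, y is the direction in which the jaws open and shut (so a half turn about z gives the same grasp; the last joint's range is limited). The gripper opens to 88 mm and grips with 3 to 60 N. Pads are 18 mm wide; open, the fingers measure 123 mm over their backs; the gripper's body (75 mm by 187 mm) begins 45 mm behind the grasp point.
Start: joints at [-1.192, 0.689, -0.195, 1.565, 0.157, 0.902, -0.215], TCP at [0.211, 0.588, 0.224] pointing down, gripper open.
Joint ranges: [-3.01, 3.01], [-0.46, 2.08], [-1.47, 1.51], [0.13, 2.56], [-1, 4.14], [0.04, 2.09], [-2.66, 2.66]. Speed limits (rad/s): [2.57, 2.57, 3.14, 3.14, 3.14, 3.14, 3.14].

INTERFACE

Orientations are given as a unit quaternion [x, y, z, w].
In Python, from plant import r gives the robot as it stands.
- The arm moves only by the shell command python3 -m inch 'ROWS' [FORCE]. ROWS is JSON, a list of rows, each a list of 5 numbers: the shift along the world's x, y, z in units of 25 mm (1.0 is 25 mm), then the turn about the world's z in units of 6 degrees (1.0 is 6 degrees), then the finger opening in mm, from 0 to 88.1. A call has 1 to 5 rows; each row shifts and turns the commanded pose from where the row before left it; what a row does not reach is not made up. A row lasts 1/10 s, in which the tool goes at most 50 mm and 8.59 degrees, less where a joint would pass 70% of its speed; a pose out of reach is approached as far as the arm can. A call is refused whole if a number of a shift passes 1 or a number of a turn 1, either way. A call with a gripper value outside its range is refused whole. The fingers move at their own pace and stop on an object; FORCE is the grip in N (left out, the last holds). Time passes only in rows, so rows that do not move let the fingers close. It gives the time, the measured TCP pose, the force and the opening at its end, in the units of the state.
- r.get_state(): the state, without advancing time (a new reading comes with each control period).
- r.snapshot(name): name is "scene" or "top" or "wrist"; returns a dict with "pixels" (384x512x3 uint8, red, green, blue), "range_z" (384x512 float32, m along the optical axis (not along the pixel's ray), 0 where there is no reading), "K" (3x3 intrinsics, pixels), "position" and "attitude" of the camera in the world. Camera axes: x right, y up, looking along -z (the intrinsics and any distortion apply to the point x, -y, -z); pixel columns grow to the right and rows downward; lengths in m; the calibration is good to about 2 mm. A picture is of the moment at which its call begins.
- r.finish_job(): hands the job in, once; it reports no verdict.
The state is a dict: "clock": time; "q": joint angles; "qd": joint speeds; "joint_torque": joint torques, N m; "tool_pos": TCP position; "eef_rot": TCP orientation; "contact_force": force on the tool from outside, world axes, zero at the start; "moment": the same for the moment, N m; "opening": opening from 0.0 (shut) to 1.0 (fully open).
Only numpy, scipy, OpenCV 4.12 (cv2) and the standard library are available. Lean on these libraries where they do the work, as an engineer would, in place of code of your own. Each camera call takes 0.05 s, during which the arm holds its last target. There are 200 camera calls.

## Working session

There is one attempt and no reset: what is moved stays moved. The work goes in short steps, Python scripts to look and compute and a shell command to move; the robot and the scene stay as the last step left them, time stands still between calls to the robot, and variables do not carry over. Pictures are saved under pics/ and viewed, about 12 in all and at most 16, crops included, and the job is handed in when it is done.

```bash
ls; mkdir -p pics; cat > h.py <<'E'
import numpy as np, cv2
from plant import r
from scipy.spatial.transform import Rotation as R
def rot(a):
    a=np.array(a,float)
    return a if a.shape==(3,3) else R.from_quat(a).as_matrix()
def shot(n,name=None):
    s=r.snapshot(n)
    if name: cv2.imwrite(f'pics/{name}.png',s['pixels'][:,:,::-1]); np.savez(f'pics/{name}.npz',**s)
    return s
def cloud(s):
    K=s['K'];d=s['range_z'];v,u=np.mgrid[:d.shape[0],:d.shape[1]]
    p=np.stack([(u-K[0,2])/K[0,0]*d,-(v-K[1,2])/K[1,1]*d,-d],-1)
    return p@rot(s['attitude']).T+np.array(s['position'])
def ray(s,u,v,z):
    K=s['K'];d=rot(s['attitude'])@np.array([(u-K[0,2])/K[0,0],-(v-K[1,2])/K[1,1],-1]);o=np.array(s['position'])
    return o+d*(z-o[2])/d[2]
E
python3 - <<'E'
from h import *
a=shot('top','top0');b=shot('scene','scene0')
for s in(a,b):print({k:(v if np.size(v)<20 else v.shape) for k,v in s.items()})
print(r.get_state(),r.tips_ahead)
E
```

```text
pics
{'pixels': (384, 512, 3), 'range_z': (384, 512), 'K': array([[359.95075479,   0.        , 261.5832202 ],
       [  0.        , 359.95075479, 188.45346446],
       [  0.        ,   0.        ,   1.        ]]), 'position': array([ 0.42790625, -0.15027521,  1.36562609]), 'attitude': array([ 0.03839103, -0.04747237, -0.69785058,  0.71363652])}
{'pixels': (384, 512, 3), 'range_z': (384, 512), 'K': array([[417.47613922,   0.        , 250.4819336 ],
       [  0.        , 417.47613922, 185.41010346],
       [  0.        ,   0.        ,   1.        ]]), 'position': array([ 0.01539272, -1.30867814,  0.70209204]), 'attitude': array([ 0.51434739, -0.12798328, -0.20314803,  0.82328483])}
{'clock': 0.1, 'q': array([-1.19221716,  0.68991405, -0.19452754,  1.56620012,  0.15733845,
        0.90250861, -0.21510055]), 'qd': array([ 1.01461790e-03, -1.94025313e-03,  1.47995967e-03, -3.60598701e-03,
       -5.63332517e-05, -1.48825948e-03,  1.63464244e-04]), 'joint_torque': array([-3.03046923e-03, -5.28491378e+01, -1.27158858e+00, -1.53836131e+01,
       -5.26617060e-02,  1.86982164e-03,  3.75771333e-05]), 'tool_pos': array([0.21109661, 0.58766057, 0.22309239]), 'eef_rot': array([ 1.71487455e-01,  9.85185964e-01, -8.14483469e-04, -6.94445500e-05]), 'contact_force': array([ 0.0307855 ,  0.46226063, -0.00954088]), 'moment': array([-0.02669512, -0.01170413,  0.02499671]), 'opening': 0.9974590104499937} 0.019
```

View pics/top0.png

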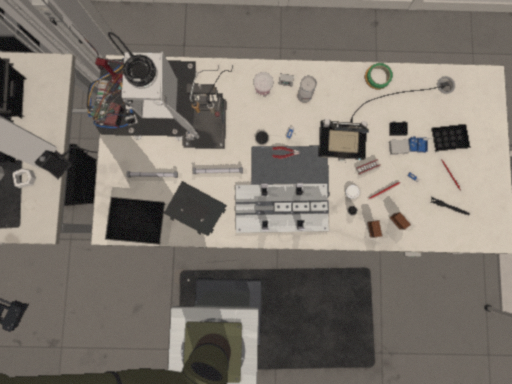

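View pics/scene0.png

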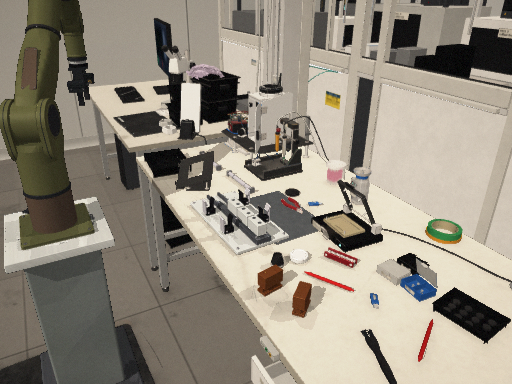

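```bash
python3 - <<'E'
import cv2
im=cv2.imread('pics/top0.png')
cv2.imwrite('pics/c0.png',cv2.resize(im[130:250,95:345],(800,384),interpolation=cv2.INTER_CUBIC))
E
python3 - <<'E'
from h import *
s=dict(np.load('pics/top0.npz'));P=cloud(s);g=s['pixels'].astype(int)
print('bench z',P[230,210],P[100,450])
# stops: tops at z~.068 along slot; print heights along slot line
z=P[...,2]
m=(z>.055)&(z<.085);m[:180]=0;m[240:]=0;m[:,:232]=0;m[:,332:]=0
n,l,st,c=cv2.connectedComponentsWithStats(m.astype(np.uint8))
for i in range(1,n):
    if st[i,4]>8:
        q=P[l==i];print(st[i],c[i],q.mean(0).round(4),q.min(0).round(3),q.max(0).round(3))
# plate
m=((z>.006)&(z<.02)).astype(np.uint8);m[:175]=0;m[:,:225]=0;m[240:]=0;m[:,335:]=0
pp=P[m>0][:,:2];print('plate',cv2.minAreaRect((pp*1000).astype(np.float32)),len(pp))
for v in range(195,222,2):print(v,[int(1000*x) for x in z[v,234:330:4]])
E
```

```text
bench z [0.43281224 0.02030567 0.03337624] [ 0.96660813 -0.90736545 -0.0014955 ]
[297 183   6   4  21] [299.47619048 184.28571429] [ 0.6053 -0.3032  0.0657] [ 0.6   -0.313  0.057] [ 0.61  -0.294  0.072]
[261 184   7   4  21] [263.76190476 185.0952381 ] [ 0.5994 -0.173   0.0647] [ 0.593 -0.185  0.055] [ 0.603 -0.163  0.074]
[262 191   6   3  18] [264.5 192. ] [ 0.574  -0.1762  0.0663] [ 0.569 -0.185  0.06 ] [ 0.579 -0.167  0.073]
[297 191   6   2  12] [299.5 191.5] [ 0.5788 -0.3035  0.0662] [ 0.576 -0.313  0.062] [ 0.581 -0.294  0.075]
[274 203  17   8 136] [282.  206.5] [ 0.5225 -0.2403  0.0696] [ 0.509 -0.27   0.059] [ 0.536 -0.211  0.077]
[293 202  35   9 292] [309.94178082 206.10616438] [ 0.5262 -0.3415  0.0687] [ 0.511 -0.403  0.056] [ 0.543 -0.279  0.077]
[262 221   6   3  17] [264.58823529 221.94117647] [ 0.4657 -0.1787  0.0655] [ 0.462 -0.188  0.058] [ 0.469 -0.169  0.075]
[298 220   6   3  18] [300.5 221. ] [ 0.4719 -0.3079  0.0672] [ 0.468 -0.317  0.059] [ 0.476 -0.298  0.074]
[298 227   7   3  18] [300.77777778 228.11111111] [ 0.4465 -0.3095  0.0641] [ 0.443 -0.321  0.056] 
[... 941 characters left out ...]
, 70, 70]
209 [0, 14, 10, 12, 10, 9, 13, 17, 13, 11, 58, 72, 65, 71, 71, 66, 63, 65, 69, 53, 67, 67, 65, 71]
211 [1, 15, 13, 12, 14, 14, 30, 32, 37, 26, 42, 41, 41, 39, 30, 30, 32, 31, 31, 37, 31, 29, 33, 26]
213 [-4, 26, 26, 18, 27, 23, 33, 26, 35, 30, 30, 29, 28, 31, 30, 30, 35, 28, 25, 27, 29, 33, 33, 23]
215 [2, 12, 13, 17, 11, 16, 11, 13, 11, 14, 10, 6, 16, 6, 14, 13, 10, 16, 18, 20, 8, 15, 10, 10]
217 [-1, 12, 15, 8, 18, 13, 6, 13, 15, 15, 12, 11, 9, 14, 13, 14, 12, 16, 9, 13, 16, 16, 11, 11]
219 [-3, 18, 12, 13, 9, 11, 10, 10, 14, 13, 10, 11, 6, 11, 10, 10, 12, 15, 12, 7, 17, 10, 17, 12]
221 [-5, 9, 11, 11, 16, 11, 15, 74, 68, 8, 13, 13, 13, 13, 11, 14, 68, 65, 14, 16, 13, 11, 17, 13]
```

View pics/c0.png

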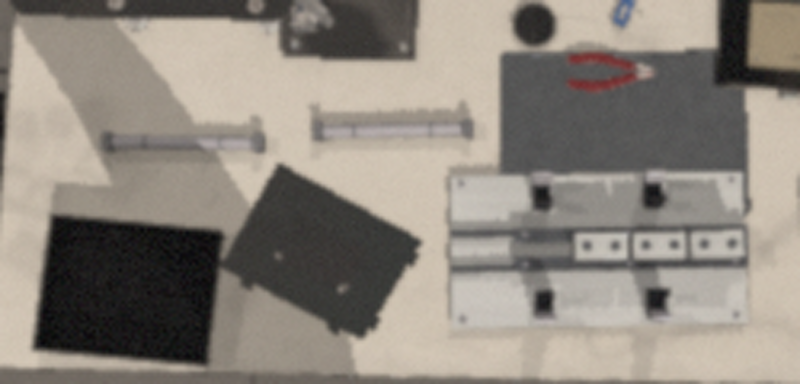

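```bash
cat > rods.py <<'E'
from h import *
def rods(s):
    P=cloud(s);z=P[...,2];g=s['pixels'].astype(np.uint8)
    out=[]
    m=((P[...,0]>.55)&(P[...,0]<.70)&(P[...,1]>-.06)&(P[...,1]<.5)).astype(np.uint8)
    hsv=cv2.cvtColor(g,cv2.COLOR_RGB2HSV)
    return P,hsv,m
E
python3 - <<'E'
from h import *
s=dict(np.load('pics/top0.npz'));P=cloud(s);g=s['pixels']
# tray
m=(g.max(2)<22).astype(np.uint8);m[:185]=0;m[250:]=0;m[:,:98]=0;m[:,175:]=0
c=max(cv2.findContours(m,0,2)[0],key=cv2.contourArea)
w=np.array([ray(s,*p[0],.036)[:2]*1000 for p in c],np.float32);print('tray',cv2.minAreaRect(w),len(c))
z=P[...,2]
hsv=cv2.cvtColor(g,cv2.COLOR_RGB2HSV);lab=cv2.cvtColor(g,cv2.COLOR_RGB2LAB).astype(int)
print(lab[168:180,140],'\n',lab[160:178,215], lab[155,215])
# obstacles x 0.66..0.8
for x0 in np.arange(.64,.80,.02):
    print(round(x0,2),[ (int(1000*np.percentile(q,95)) if len(q)>3 else None) for y0 in np.arange(-.04,.48,.04) for q in [z[(abs(P[...,0]-x0)<.01)&(abs(P[...,1]-y0)<.02)]]])
E
```

```text
tray ((474.1999816894531, 239.86627197265625), (76.3213119506836, 112.04327392578125), 88.40003204345703) 120
[[155 129 135]
 [155 129 135]
 [156 129 135]
 [147 129 135]
 [128 130 132]
 [119 130 129]
 [114 130 129]
 [100 130 129]
 [108 128 131]
 [129 129 134]
 [138 129 134]
 [135 128 135]] 
 [[203 130 137]
 [203 129 138]
 [200 129 138]
 [201 129 138]
 [189 129 138]
 [165 130 135]
 [153 130 136]
 [152 129 135]
 [144 129 131]
 [156 130 130]
 [177 131 130]
 [178 132 129]
 [169 131 132]
 [172 130 136]
 [180 129 137]
 [185 130 137]
 [188 129 137]
 [202 129 138]] [201 130 138]
0.64 [3, 2, 3, 19, 3, 21, 21, 20, 21, 22, 21, 4, 2]
0.66 [21, 21, 21, 23, 2, 4, 3, 3, 4, 4, 4, 3, 2]
0.68 [4, 2, 3, 3, 3, 2, 3, 2, 3, 2, 2, 3, 3]
0.7 [4, 3, 1, 4, 3, 2, 2, 5, 4, 2, 2, 3, 2]
0.72 [3, 3, 4, 4, 3, 3, 3, 2, 3, 3, 4, 2, 3]
0.74 [3, 15, 12, 11, 14, 4, 3, 2, 3, 3, 4, 2, 2]
0.76 [38, 41, 16, 255, 34, 3, 3, 1, 3, 2, 4, 3, 4]
0.78 [8, 42, 16, 269, 231, 73, 73, 72, 71, 73, 72, 71, 70]
0.8 [7, 43, 16, 16, 268, 73, 72, 73, 72, 76, 124, 150, 133]
```

```bash
cat > rods.py <<'E'
from h import *
def comps(s,lo,hi,box,minlen=100,zr=.011):
    "components of height lo..hi in box x0,x1,y0,y1"
    P=cloud(s);z=cv2.blur(P[...,2].astype(np.float32),(3,3))
    m=((z>lo)&(z<hi)&(P[...,0]>box[0])&(P[...,0]<box[1])&(P[...,1]>box[2])&(P[...,1]<box[3])).astype(np.uint8)
    for c in cv2.findContours(m,0,2)[0]:
        w=np.array([ray(s,*p[0],zr)[:2]*1000 for p in c],np.float32)
        if len(w)>4:
            q=cv2.minAreaRect(w)
            if max(q[1])>minlen:
                b=cv2.boxPoints(q);e=b[1]-b[0];f=b[2]-b[1];e=e if np.hypot(*e)>np.hypot(*f) else f
                e=e*np.sign(e[1]);print(np.round(q[0],1),np.round(q[1],1),'yaw',round(np.degrees(np.arctan2(-e[0],e[1])),2))
if __name__=='__main__':
    import sys
    n=sys.argv[1];s=dict(np.load(f'pics/{n}.npz')) if len(sys.argv)>2 else shot('top',n)
    comps(s,.007,.03,(.52,.72,-.06,.5))
E
python3 rods.py top0 1
python3 - <<'E'
from h import *
s=dict(np.load('pics/top0.npz'));g=s['pixels']
for t in(30,40):
    m=(g.max(2)<t).astype(np.uint8);m[:185]=0;m[250:]=0;m[:,:98]=0;m[:,178:]=0
    m=cv2.morphologyEx(m,3,np.ones((3,3)));m=cv2.morphologyEx(m,2,np.ones((5,5)))
    c=max(cv2.findContours(m,0,2)[0],key=cv2.contourArea)
    w=np.array([ray(s,*p[0],.036)[:2]*1000 for p in c],np.float32);print('tray',cv2.minAreaRect(w),m.sum())
print(g[220,130],g[200:243,130].max(1))
E
```

```text
[537.2 302.6] [ 30.5 206.6] yaw 0.21
[553.7   5.6] [104.2  11.8] yaw -34.1
[571.  166.6] [  3.8 109. ] yaw 63.03
[641.  252.8] [ 23.2 193.5] yaw 0.17
[658.1  20.5] [ 19.3 159.8] yaw 1.38
tray ((463.365966796875, 296.3835144042969), (189.41395568847656, 144.6786651611328), 85.84051513671875) 2044
tray ((463.138916015625, 296.29705810546875), (191.376708984375, 146.9143829345703), 86.08660125732422) 2105
[31 27 26] [ 28  25  33  30  28  22  29  26  26  28  29  29  24  31  28  27  33  23
  28  24  31  25  28  26  22  19  30  32  30  20  26  19  27  27  24  25
  17  29  25  25  38 104 169]
```

```bash
python3 -m inch '[[1,-0.6,0,-1,50],[1,-0.6,0,-1,50],[1,-0.6,0,-1,50],[1,-1,0,-1,50],[1,-1,0,-1,50]]' 30
python3 -m inch '[[1,-1,0,-1,50],[1,-1,0,-1,50],[1,-1,0,-1,50],[1,-1,0,-1,50],[1,-1,0,-1,50]]'
python3 -m inch '[[0.5,-1,0,-1,50],[0.5,-1,0,-0.25,50],[0.5,-1,0,0,50],[0.5,-1,0,0,50],[0.5,-1,0,0,50]]'
python3 -m inch '[[0,-1,0,0,50],[0,-1,0,0,50],[0,-1,0,0,50],[0,-1,0,0,50],[0,-1,0,0,50]]'
python3 -c "
from h import *
s=r.get_state();m=rot(s['eef_rot']);print(s['tool_pos'],np.degrees(np.arctan2(m[1,1],m[0,1])),m[:,2].round(3),s['q'].round(2))"
```

```text
clock: 0.6
tool_pos: [0.3369, 0.4922, 0.2234]
eef_rot: [0.422, 0.906, -0.0, -0.0]
contact_force: [0.2, -0.3, -0.6]
opening: 0.577
clock: 1.1
tool_pos: [0.4618, 0.367, 0.2235]
eef_rot: [0.643, 0.766, -0.0, -0.0]
contact_force: [1.0, -0.6, 0.5]
opening: 0.572
clock: 1.6
tool_pos: [0.5238, 0.2421, 0.2235]
eef_rot: [0.69, 0.724, -0.0, -0.0]
contact_force: [0.5, -0.2, 0.3]
opening: 0.57
clock: 2.1
tool_pos: [0.5234, 0.1172, 0.2235]
eef_rot: [0.69, 0.724, -0.0, -0.0]
contact_force: [0.6, -0.1, -0.8]
opening: 0.57
[0.52336488 0.11720883 0.22353744] 2.751564475084615 [-0.001 -0.    -1.   ] [-0.35  0.57  0.07  1.84 -0.06  0.73 -0.2 ]
```

```bash
python3 -m inch '[[0,-1,0,0,50],[0,-1,0,0,50],[0,-1,0,0,50],[0,-1,0,0,50],[0,-1,0,0,50]]'>/dev/null
python3 -m inch '[[0,-1,0,0,50],[0,-1,0,0,50],[0,-1,0,0,50],[0,-1,0,0,50],[0,-1,0,0,50]]'>/dev/null
python3 -m inch '[[0,-1,0,0,50],[0,-1,0,0,50],[0,-1,0,0,50],[0,-1,0,0,50],[0,-0.3,0,0,50]]'
python3 -c "
from h import *
s=shot('wrist','w1');print(s['position'],s['K'][0]);P=cloud(s);z=P[...,2]
m=((z>.058)&(z<.08)).astype(np.uint8)
n,l,st,c=cv2.connectedComponentsWithStats(m)
for i in range(1,n):
    if st[i,4]>150:
        q=P[l==i];a=cv2.minAreaRect((q[:,:2]*1000).astype(np.float32));print(st[i],np.median(q[:,2]),a)"
```

```text
clock: 3.6
tool_pos: [0.5228, -0.2426, 0.2235]
eef_rot: [0.692, 0.722, -0.001, 0.0]
contact_force: [-0.3, -0.6, 0.8]
opening: 0.569
[ 0.5209691  -0.17482413  0.3833973 ] [339.05267377   0.         257.59375839]
[165  91  14  27 322] 0.0668435953084732 ((442.323486328125, -179.08670043945312), (9.920029640197754, 22.651811599731445), 0.41678664088249207)
[341  91  14  28 323] 0.06690336788779255 ((602.5732421875, -172.42575073242188), (9.789151191711426, 23.522253036499023), 3.434425115585327)
[196  92  11  25 254] 0.06778599066034849 ((469.04522705078125, -177.7580108642578), (10.322182655334473, 21.28890037536621), 4.138447284698486)
[313  92  11  26 251] 0.06758900569282761 ((575.7155151367188, -173.4630584716797), (10.401103973388672, 21.948341369628906), 1.305747628211975)
[ 244  142   32   63 1961] 0.06911132267496034 ((525.242431640625, -239.46493530273438), (29.315433502197266, 59.322513580322266), 2.0198564529418945)
[ 244  209   31   81 2369] 0.06905682063905505 ((528.15234375, -319.01910400390625), (29.97234535217285, 85.0206527709961), 2.3332648277282715)
[202 225   9  25 172] 0.0678740304179685 ((474.5578308105469, -307.2076110839844), (9.3004789352417, 21.604251861572266), 0.3560008108615875)
[307 226  10  24 154] 0.06824416657903562 ((580.8316040039062, -302.8887939453125), (10.16225528717041, 22.112403869628906), 4.0720672607421875)
```

View pics/w1.png

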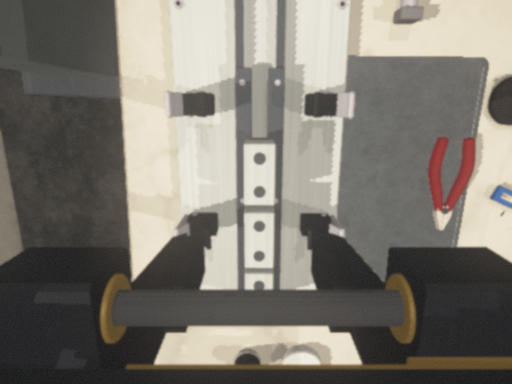

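```bash
python3 -m inch '[[0.1,0.12,-1,-0.05,50],[0,0,-1,0,50],[0,0,-1,0,50],[0,0,-1,0,50],[0,0,-1,0,50]]' 
python3 -m inch '[[0,0,-1,0,50],[0,0,-0.46,0,50],[0,0,0,0,0],[0,0,0,0,0],[0,0,0,0,0]]' 35
python3 -m inch '[[0,0,0,0,0],[0,0,0,0,0]]'
```

```text
clock: 4.15
tool_pos: [0.5265, -0.234, 0.0979]
eef_rot: [0.691, 0.723, 0.001, -0.0]
contact_force: [-0.6, 0.5, -0.3]
opening: 0.568
clock: 4.65
tool_pos: [0.5272, -0.2363, 0.0636]
eef_rot: [0.692, 0.722, 0.001, 0.001]
contact_force: [0.1, 0.1, -0.4]
opening: 0.32
clock: 4.85
tool_pos: [0.5267, -0.2365, 0.0632]
eef_rot: [0.692, 0.722, 0.0, 0.001]
contact_force: [0.5, -0.1, 0.6]
opening: 0.137
```

```bash
python3 -c "
from h import *
print(r.get_state())
s=shot('wrist','w2');t=shot('scene','s2')
a=s['pixels'][:,:,::-1];b=cv2.resize(t['pixels'][140:300,140:340,::-1],(480,384));cv2.imwrite('pics/m2.png',np.hstack([a,b])[:, :992][:, ::1] if 0 else cv2.resize(np.hstack([a,b]),(800,310)))"
```

```text
{'clock': 4.85, 'q': array([ 0.33521448,  0.85862543,  0.01197639,  1.83789622, -0.02119466,
        0.44364496,  0.40471615]), 'qd': array([ 0.00142154,  0.0059475 ,  0.00087251,  0.00186852, -0.00249509,
       -0.00207262, -0.00044736]), 'joint_torque': array([-4.28170734e-02, -5.30009294e+01,  1.59312274e+00, -8.51526707e+00,
       -2.41319969e-02,  4.01899370e-02, -9.21316641e-04]), 'tool_pos': array([ 0.52673235, -0.23646614,  0.06316395]), 'eef_rot': array([6.91905502e-01, 7.21987657e-01, 3.30882023e-04, 7.00182220e-04]), 'contact_force': array([ 0.48911179, -0.0729771 ,  0.58748228]), 'moment': array([-0.06648027,  0.08082865, -0.02094784]), 'opening': 0.13658729048888343}
```

View pics/m2.png

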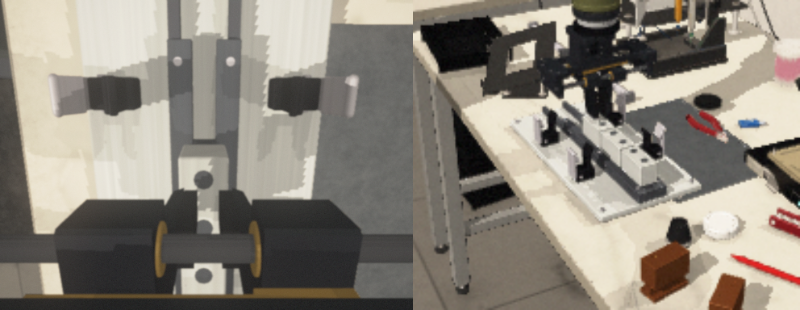

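```bash
python3 -m inch '[[0,0,0,0,0],[0,0,0,0,0],[0,0,0,0,0]]'
python3 -c "
from h import *
s=shot('wrist','w3');P=cloud(s);z=P[...,2]
m=((z>.06)&(z<.08)).astype(np.uint8)
n,l,st,c=cv2.connectedComponentsWithStats(m)
for i in range(1,n):
    if st[i,4]>150:
        q=P[l==i];a=cv2.minAreaRect((q[:,:2]*1000).astype(np.float32));print(st[i],np.median(q[:,2]),a)
cv2.imwrite('pics/m3.png',s['pixels'][170:384,150:360,::-1].repeat(2,0).repeat(2,1))"
```

```text
clock: 5.25
tool_pos: [0.5262, -0.2363, 0.0623]
eef_rot: [0.692, 0.722, 0.0, 0.0]
contact_force: [0.0, -0.2, -0.0]
opening: 0.004
[  59   91   34   55 1362] 0.06679135365605138 ((441.729248046875, -178.67189025878906), (9.968609809875488, 23.623680114746094), 3.7731685638427734)
[ 415   93   32   54 1338] 0.06677423223767702 ((603.0543212890625, -172.31915283203125), (9.432044982910156, 23.13007926940918), 2.566035270690918)
[126  94  21  51 882] 0.06827105860521235 ((469.26507568359375, -177.81402587890625), (10.653913497924805, 21.99290657043457), 1.8801939487457275)
[359  95  22  50 887] 0.06830745881878872 ((575.5418090820312, -173.55857849121094), (10.463757514953613, 21.853397369384766), 2.5227346420288086)
[ 222  190   63   55 2910] 0.06908255904659785 ((524.3458251953125, -222.45111083984375), (30.135107040405273, 25.697124481201172), 2.354477643966675)
[ 234  326   47   38 1423] 0.06926334217106597 ((529.7256469726562, -292.37188720703125), (25.06169319152832, 24.641834259033203), 0.8380178213119507)
[ 96 340  11  24 187] 0.06853513801499819 ((445.0955505371094, -302.62445068359375), (5.3645219802856445, 13.23458480834961), 2.5781896114349365)
```

View pics/m3.png

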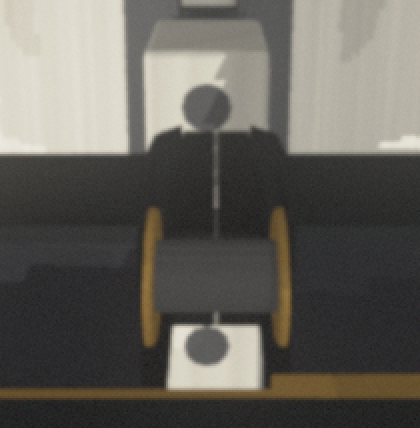

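```bash
python3 -c "
from h import *
s=dict(np.load('pics/w3.npz'));P=cloud(s)
for v in range(215,345,6):print(v,P[v,250].round(4),P[v,265].round(4))
print(r.tips_ahead,[a for a in dir(r) if a[0]!='_'])"
```

```text
215 [ 0.5229 -0.2195  0.07  ] [ 0.5301 -0.2196  0.0688]
221 [ 0.523  -0.2227  0.0695] [ 0.5303 -0.2231  0.0675]
227 [ 0.5231 -0.226   0.0687] [ 0.5303 -0.2253  0.0698]
233 [ 0.5233 -0.2286  0.07  ] [ 0.5305 -0.2285  0.0695]
239 [ 0.5235 -0.2271  0.0813] [ 0.5302 -0.2272  0.0802]
245 [ 0.5236 -0.2273  0.0875] [ 0.5301 -0.2273  0.0867]
251 [ 0.5237 -0.2275  0.093 ] [ 0.5299 -0.2271  0.0933]
257 [ 0.5238 -0.2273  0.0992] [ 0.5298 -0.2271  0.099 ]
263 [ 0.524  -0.2276  0.1038] [ 0.5297 -0.227   0.1046]
269 [ 0.5241 -0.2272  0.1095] [ 0.5296 -0.2277  0.1081]
275 [ 0.5242 -0.2269  0.1146] [ 0.5295 -0.2276  0.1127]
281 [ 0.5243 -0.2277  0.1174] [ 0.5294 -0.2274  0.1174]
287 [ 0.5243 -0.2276  0.1215] [ 0.5293 -0.2273  0.1215]
293 [ 0.5244 -0.2101  0.154 ] [ 0.5278 -0.2097  0.1545]
299 [ 0.5244 -0.2099  0.1568] [ 0.5277 -0.2101  0.1562]
305 [ 0.5245 -0.2115  0.1566] [ 0.5278 -0.2111  0.1571]
311 [ 0.5246 -0.2117  0.1586] [ 0.5278 -0.2123  0.1575]
317 [ 0.5246 -0.2136  0.1579] [ 0.5279 -0.2131  0.1584]
323 [ 0.5247 -0.2148  0.1584] [ 0.528  -0.2153  0.1575]
329 [ 0.5249 -0.2436  0.1218] [ 0.5301 -0.2437  0.1213]
335 [ 0.5254 -0.2859  0.0697] [ 0.5333 -0.286   0.0692]
341 [ 0.5255 -0.29    0.0693] [ 0.5335 -0.2897  0.0692]
0.019 ['Unreachable', 'finish_job', 'get_state', 'snapshot', 'tips_ahead']
```

```bash
python3 -c "
from h import *
for n in('w1','w2','w3'):
    s=dict(np.load(f'pics/{n}.npz'));print(n,s['position'],rot(s['attitude'])[:,2])
print(r.get_state()['tool_pos'])
s=dict(np.load('pics/w1.npz'));P=cloud(s)
for u in(200,320):print([P[v,u].round(3).tolist() for v in range(225,300,8)])
P=cloud(shot('scene','s3'));z=P[...,2]
m=(abs(P[...,0]-.526)<.05)&(abs(P[...,1]+.236)<.012)&(z>.05)&(z<.2)
for a in np.arange(.05,.2,.01):
    q=P[m&(abs(z-a)<.005)];print(round(a,2),len(q),q.mean(0).round(3) if len(q) else '',np.ptp(q[:,0]).round(3) if len(q) else '')
"
```

```text
w1 [ 0.5209691  -0.17482413  0.3833973 ] [-0.01090029  0.26492227  0.96420816]
w2 [ 0.52460235 -0.16890908  0.22310578] [-0.01267459  0.26371204  0.96451818]
w3 [ 0.52432947 -0.16879039  0.2223149 ] [-0.01135519  0.26320543  0.96467298]
[ 0.5262202  -0.23623617  0.06232098]
[[0.463, -0.306, 0.033], [0.463, -0.315, 0.034], [0.498, -0.235, 0.244], [0.499, -0.237, 0.248], [0.499, -0.241, 0.248], [0.499, -0.243, 0.25], [0.499, -0.247, 0.25], [0.499, -0.25, 0.252], [0.46, -0.397, 0.013], [0.51, -0.217, 0.317]]
[[0.595, -0.3, 0.033], [0.596, -0.31, 0.033], [0.551, -0.232, 0.244], [0.549, -0.232, 0.253], [0.549, -0.233, 0.259], [0.549, -0.237, 0.258], [0.549, -0.24, 0.259], [0.55, -0.244, 0.258], [0.55, -0.247, 0.26], [0.536, -0.215, 0.318]]
0.05 3 [ 0.509 -0.233  0.052] 0.001
0.06 11 [ 0.508 -0.235  0.06 ] 0.004
0.07 27 [ 0.52  -0.238  0.069] 0.03
0.08 14 [ 0.523 -0.241  0.08 ] 0.023
0.09 15 [ 0.519 -0.243  0.09 ] 0.022
0.1 18 [ 0.521 -0.244  0.101] 0.035
0.11 19 [ 0.522 -0.243  0.111] 0.036
0.12 23 [ 0.522 -0.24   0.121] 0.036
0.13 4 [ 0.515 -0.245  0.128] 0.027
0.14 3 [ 0.51  -0.245  0.138] 0.039
0.15 16 [ 0.506 -0.236  0.15 ] 0.042
0.16 7 [ 0.5   -0.241  0.159] 0.04
0.17 5 [ 0.478 -0.231  0.173] 0.002
0.18 17 [ 0.481 -0.236  0.181] 0.009
0.19 13 [ 0.485 -0.236  0.19 ] 0.002
0.2 3 [ 0.486 -0.237  0.197] 0.001
```

```bash
python3 -m inch '[[0,0,0,0,50],[0,0,0,0,50],[0,0,0,0,50],[0,0,0,0,50],[0,-0.1,-0.3,0,50]]'
python3 -m inch '[[0,0,-0.5,0,50],[0,0,-0.5,0,50],[0,0,0,0,20],[0,0,0,0,0],[0,0,0,0,0]]' 35
python3 -m inch '[[0,0,0,0,0],[0,0,0,0,0]]'
```

```text
clock: 5.85
tool_pos: [0.527, -0.2387, 0.0553]
eef_rot: [0.692, 0.722, 0.001, 0.001]
contact_force: [0.8, -0.2, -0.6]
opening: 0.431
clock: 6.35
tool_pos: [0.5259, -0.2388, 0.0298]
eef_rot: [0.692, 0.722, -0.0, -0.0]
contact_force: [-0.4, -0.1, -1.7]
opening: 0.337
clock: 6.55
tool_pos: [0.5261, -0.2388, 0.03]
eef_rot: [0.692, 0.722, -0.0, -0.0]
contact_force: [-1.8, 0.5, -1.8]
opening: 0.337
```

```bash
python3 -m inch '[[-0.02,0.4,0,0,0],[-0.03,0.6,0,0,0],[-0.03,0.7,0,0,0],[-0.03,0.7,0,0,0],[-0.03,0.7,0,0,0]]'
python3 -m inch '[[-0.03,0.7,0,0,0],[-0.03,0.7,0,0,0],[-0.03,0.6,0,0,0],[-0.01,0.34,0,0,0],[0,0,0,0,0]]'
```

```text
clock: 7.05
tool_pos: [0.5228, -0.1585, 0.0299]
eef_rot: [0.691, 0.723, 0.001, -0.0]
contact_force: [1.0, -0.5, -1.5]
opening: 0.341
clock: 7.55
tool_pos: [0.5203, -0.1005, 0.0299]
eef_rot: [0.691, 0.723, 0.0, -0.0]
contact_force: [-0.4, -0.3, -1.8]
opening: 0.336
```

```bash
python3 -m inch '[[0,0,0.5,0,0],[0,0,0.9,0,0],[0,0,1,0,0],[0,0,1,0,0],[0,0,1,0,0]]'
python3 -m inch '[[0,0,1,0,0],[0,0.5,0,0,0],[0,0.9,0,-0.3,0],[0,1,0,-0.4,0],[0,1,0,-0.37,0]]'
python3 -m inch '[[0,1,0,0,0],[0,1,0,0,0],[0,1,0,0,0],[0,1,0,0,0],[0,1,0,0,0]]'
python3 -m inch '[[-0.2,1,0,0,0],[-0.2,1,0,0,0],[-0.2,1,0,0,0],[-0.2,1,0,0,0],[-0.2,1,0,0,0]]'
python3 -m inch '[[0,1,0,0,0],[0,1,0,0,0],[0,1,0,0,0],[0,0.7,0,0,0],[0,0.3,0,0,0]]'
python3 -c "
from h import *
s=r.get_state();m=rot(s['eef_rot']);print(s['tool_pos'],np.degrees(np.arctan2(m[1,1],m[0,1])))"
```

```text
clock: 8.05
tool_pos: [0.52, -0.1044, 0.1418]
eef_rot: [0.693, 0.721, -0.0, 0.001]
contact_force: [-0.8, 0.5, -2.5]
opening: 0.334
clock: 8.55
tool_pos: [0.5196, -0.0171, 0.1645]
eef_rot: [0.732, 0.681, -0.0, -0.0]
contact_force: [-0.6, 0.5, -1.8]
opening: 0.336
clock: 9.05
tool_pos: [0.5195, 0.1082, 0.1643]
eef_rot: [0.731, 0.682, -0.001, -0.0]
contact_force: [0.1, 0.2, -1.6]
opening: 0.339
clock: 9.55
tool_pos: [0.4943, 0.233, 0.1642]
eef_rot: [0.731, 0.682, -0.001, -0.0]
contact_force: [1.3, 0.1, -0.7]
opening: 0.335
clock: 10.05
tool_pos: [0.4944, 0.3342, 0.1642]
eef_rot: [0.73, 0.683, -0.0, -0.0]
contact_force: [-0.0, -0.5, -1.7]
opening: 0.336
[0.49435857 0.33424331 0.16420819] -3.8453598337419033
```

```bash
python3 -m inch '[[0,0,-1,0,0],[0,0,-1,0,0],[0,0,-1,0,0],[0,0,-1,0,0],[0,0,-0.8,0,0]]'
python3 -m inch '[[0,0,-0.4,0,0],[0,0,-0.3,0,0],[0,0,-0.15,0,0],[0,0,-0.08,0,0],[0,0,0,0,0]]'
```

```text
clock: 10.55
tool_pos: [0.495, 0.3304, 0.0433]
eef_rot: [0.732, 0.682, -0.001, 0.0]
contact_force: [0.6, -0.7, -1.6]
opening: 0.341
clock: 11.05
tool_pos: [0.4956, 0.3324, 0.0221]
eef_rot: [0.731, 0.682, 0.0, 0.0]
contact_force: [-0.3, 0.0, -1.8]
opening: 0.334
```

```bash
python3 -m inch '[[0,0,-0.06,0,0],[0,0,-0.04,0,0],[0,0,0,0,0]]'
python3 -m inch '[[0,0,0,0,40],[0,0,0,0,40],[0,0,0,0,40],[0,0,0.3,0,40],[0,0,0.9,0,40]]'
python3 -m inch '[[0,0,1,0,40],[0,0,1,0,50],[0,0,1,0,50],[0,0,1,0,50],[0,0,0.5,0,50]]'
python3 -c "
from h import *
s=shot('top','t2');w=shot('wrist','w4');P=cloud(w)
a=w['pixels'][:,:,::-1];b=cv2.resize(s['pixels'][160:250,95:215,::-1],(512,384));cv2.imwrite('pics/m4.png',cv2.resize(np.hstack([a,b]),(800,300)))
P=cloud(s);z=P[...,2];m=(z>.05)&(z<.068)&(abs(P[...,0]-.46)<.09)&(abs(P[...,1]-.3)<.11);q=P[m];print(len(q),q.mean(0),q[:,2].max())
"
```

```text
clock: 11.35
tool_pos: [0.4953, 0.3323, 0.0192]
eef_rot: [0.731, 0.682, 0.0, 0.0]
contact_force: [0.6, -0.2, -2.0]
opening: 0.336
clock: 11.85
tool_pos: [0.494, 0.3315, 0.0482]
eef_rot: [0.731, 0.682, -0.002, -0.0]
contact_force: [0.6, 0.1, -0.4]
opening: 0.456
clock: 12.35
tool_pos: [0.4963, 0.3327, 0.1643]
eef_rot: [0.731, 0.682, 0.002, 0.0]
contact_force: [0.3, 0.4, 0.7]
opening: 0.571
140 [0.49355986 0.32847547 0.05635929] 0.06278464344104684
```

View pics/m4.png

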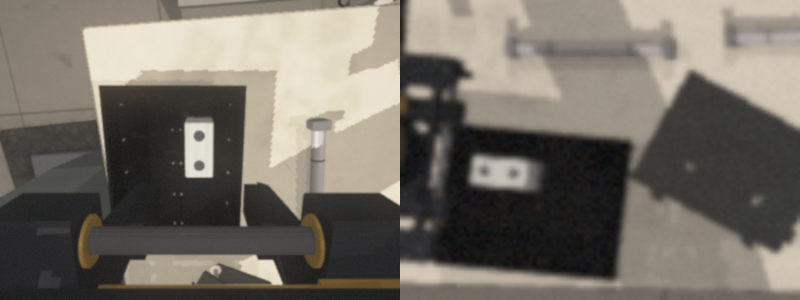

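```bash
python3 -m inch '[[0,-0.6,0,0.3,42],[0,-1,0,0.4,42],[0,-1,0,0.35,42],[0,-1,0,0,42],[0,-1,0,0,42]]' >/dev/null
python3 -m inch '[[0.2,-1,0,0,42],[0.2,-1,0,0,42],[0.2,-1,0,0,42],[0.2,-1,0,0,42],[0.2,-1,0,0,42]]' >/dev/null
python3 -m inch '[[0.27,-1,0,0,42],[0,-1,0,0,42],[0,-1,0,0,42],[0,-1,0,0,42],[0,-1,0,0,42]]' >/dev/null
python3 -m inch '[[0,-1,0,0,42],[0,-1,0,0,42],[0,-1,0,0,42],[0,-1,0,0,42],[0,-1,0,0,42]]' >/dev/null
python3 -m inch '[[0,-1,0,0,42],[0,-1,0,0,42],[0,-1,0,0,42],[0,-1,0,0,42],[0,-1,0,0,42]]' >/dev/null
python3 -m inch '[[0,-0.75,0,0,42],[0,-0.3,0,0,42],[0,0,0,0,42]]'
python3 -c "
from h import *
s=r.get_state();m=rot(s['eef_rot']);print(s['tool_pos'],np.degrees(np.arctan2(m[1,1],m[0,1])))
s=shot('top','t3');P=cloud(s);z=P[...,2]
v=[a for a in(0,)]
m=(z>.055)&(z<.08)&(abs(P[...,0]-.527)<.03)&(P[...,1]<-.2)&(P[...,1]>-.42);q=P[m]
print(np.histogram(q[:,1],bins=np.arange(-.42,-.2,.01)), q.mean(0))"
```

```text
clock: 15.25
tool_pos: [0.5261, -0.3096, 0.1605]
eef_rot: [0.693, 0.721, -0.0, -0.001]
contact_force: [-0.0, -0.3, -0.1]
opening: 0.475
[ 0.5261254  -0.30960966  0.16051616] 2.2281333372733925
(array([ 0,  0,  0,  0,  0,  0,  0,  0,  0,  0,  0,  0, 14, 21,  4,  0,  0,
        0,  0,  0,  0]), array([-0.42, -0.41, -0.4 , -0.39, -0.38, -0.37, -0.36, -0.35, -0.34,
       -0.33, -0.32, -0.31, -0.3 , -0.29, -0.28, -0.27, -0.26, -0.25,
       -0.24, -0.23, -0.22, -0.21])) [ 0.52435329 -0.28677198  0.06904675]
```

```bash
python3 -m inch '[[0.07,0.05,-1,0,42],[0,0,-1,0,42],[0,0,-1,0,42],[0,0,-1,0,42],[0,0,-0.6,0,42]]'
python3 -m inch '[[0,0,-0.4,0,42],[0,0,-0.22,0,42],[0,0,0,0,0],[0,0,0,0,0],[0,0,0,0,0]]' 
python3 -m inch '[[-0.02,0.4,0,0,0],[-0.03,0.7,0,0,0],[-0.03,0.8,0,0,0],[-0.03,0.8,0,0,0],[-0.03,0.8,0,0,0]]'
python3 -m inch '[[-0.04,0.8,0,0,0],[-0.04,0.8,0,0,0],[-0.04,0.8,0,0,0],[-0.03,0.8,0,0,0],[-0.03,0.8,0,0,0]]'
python3 -m inch '[[-0.02,0.5,0,0,0],[-0.01,0.2,0,0,0],[0,0,0,0,0]]'
```

```text
clock: 15.8
tool_pos: [0.5282, -0.305, 0.0446]
eef_rot: [0.692, 0.722, 0.0, -0.002]
contact_force: [-0.3, 1.3, 0.5]
opening: 0.476
clock: 16.3
tool_pos: [0.5292, -0.308, 0.0318]
eef_rot: [0.693, 0.721, 0.0, 0.001]
contact_force: [-0.2, -0.2, -0.5]
opening: 0.335
clock: 16.8
tool_pos: [0.5256, -0.2181, 0.0316]
eef_rot: [0.692, 0.722, 0.0, 0.0]
contact_force: [0.3, -0.7, -0.7]
opening: 0.34
clock: 17.3
tool_pos: [0.5207, -0.118, 0.0315]
eef_rot: [0.692, 0.722, 0.0, 0.0]
contact_force: [0.6, -0.3, -0.7]
opening: 0.338
clock: 17.6
tool_pos: [0.5202, -0.1009, 0.0315]
eef_rot: [0.692, 0.722, 0.001, -0.0]
contact_force: [-0.1, 4.6, 6.3]
opening: 0.339
```

```bash
python3 -m inch '[[0,0,0,0,0],[0,0,0,0,0]]'
python3 -c "
from h import *
w=shot('wrist','w5');t=shot('scene','s5')
a=w['pixels'][:,:,::-1];b=cv2.resize(t['pixels'][140:290,160:360,::-1],(512,384));cv2.imwrite('pics/m5.png',cv2.resize(np.hstack([a,b]),(800,300)))"
```

```text
clock: 17.8
tool_pos: [0.5201, -0.101, 0.0315]
eef_rot: [0.692, 0.722, 0.001, -0.001]
contact_force: [-0.7, 4.7, 6.1]
opening: 0.337
```

View pics/m5.png

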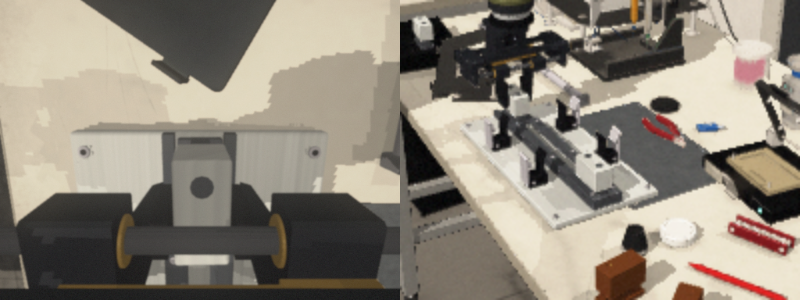

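```bash
python3 -c "
from h import *
s=dict(np.load('pics/w5.npz'));P=cloud(s)
for v in range(165,360,6):print(v,P[v,255].round(4),P[v,240].round(3)[2],P[v,275].round(3)[2],s['pixels'][v,255])"
```

```text
165 [ 5.183e-01 -6.700e-02  2.000e-04] -0.0 -0.0 [144 137 122]
171 [ 0.5184 -0.0681  0.0128] 0.013 0.014 [147 143 132]
177 [ 0.5185 -0.0699  0.0199] 0.019 0.02 [74 72 70]
183 [ 0.5186 -0.0701  0.033 ] 0.022 0.021 [79 77 74]
189 [ 0.5187 -0.0701  0.045 ] 0.045 0.045 [120 115 108]
195 [ 0.5188 -0.0701  0.0555] 0.054 0.055 [115 112 106]
201 [ 0.5189 -0.0702  0.0641] 0.064 0.063 [117 115 107]
207 [ 0.5189 -0.0709  0.0698] 0.069 0.069 [139 134 126]
213 [ 0.519  -0.0734  0.0694] 0.069 0.069 [140 137 127]
219 [ 0.5191 -0.0758  0.0693] 0.069 0.07 [140 137 127]
225 [ 0.5192 -0.0783  0.0691] 0.07 0.07 [127 124 116]
231 [ 0.5193 -0.0801  0.071 ] 0.07 0.069 [67 68 67]
237 [ 0.5194 -0.083   0.0698] 0.07 0.069 [66 67 64]
243 [ 0.5195 -0.0855  0.0697] 0.07 0.069 [67 68 68]
249 [ 0.5196 -0.0877  0.0705] 0.069 0.069 [67 66 64]
255 [ 0.5197 -0.0901  0.0707] 0.071 0.07 [133 130 121]
261 [ 0.5198 -0.0931  0.0697] 0.07 0.069 [137 135 126]
267 [ 0.5199 -0.0959  0.0692] 0.07 0.069 [138 135 124]
273 [ 0.52   -0.0982  0.0699] 0.071 0.069 [137 134 125]
279 [ 0.5202 -0.1009  0.0697] 0.068 0.07 [137 135 124]
285 [ 0.5203 -0.1038  0.0694] 0.07 0.07 [139 136 127]
291 [ 0.5195 -0.0746  0.1231] 0.192 0.124 [66 63 61]
297 [ 0.5195 -0.0747  0.1254] 0.126 0.126 [70 69 67]
303 [ 0.5195 -0.0752  0.127 ] 0.127 0.125 [70 67 67]
309 [ 0.5196 -0.0769  0.1267] 0.127 0.126 [70 70 67]
315 [ 0.5196 -0.078   0.1273] 0.127 0.127 [73 71 68]
321 [ 0.5197 -0.0784  0.1287] 0.128 0.128 [69 68 66]
327 [ 0.5211 -0.1232  0.0695] 0.07 0.069 [193 189 175]
333 [ 0.5212 -0.1259  0.0697] 0.069 0.069 [206 202 188]
339 [ 0.5227 -0.1727  0.0134] 0.069 0.032 [159 156 145]
345 [ 0.5228 -0.177   0.0134] 0.03 0.032 [128 124 115]
351 [ 0.523  -0.1821  0.0126] 0.031 0.031 [125 122 114]
357 [ 0.5232 -0.1864  0.0128] 0.03 0.032 [123 121 114]
```

```bash
python3 -m inch '[[0,0,0.5,0,0],[0,0,0.9,0,0],[0,0,1,0,0],[0,0,1,0,0],[0,0,1,0,0]]'
python3 -m inch '[[0,0,1,0,0],[0,0.5,0,0,0],[0,0.9,0,-0.3,0],[0,1,0,-0.4,0],[0,1,0,-0.35,0]]'
python3 -m inch '[[0,1,0,0,0],[0,1,0,0,0],[0,1,0,0,0],[0,1,0,0,0],[-0.2,1,0,0,0]]'
python3 -m inch '[[-0.2,1,0,0,0],[-0.2,1,0,0,0],[-0.2,1,0,0,0],[-0.2,1,0,0,0],[-0.2,0.8,0,0,0]]'
python3 -m inch '[[0,0.7,0,0,0],[0,0.3,0,0,0],[0,0,0,0,0]]'
python3 -c "
from h import *
s=r.get_state();m=rot(s['eef_rot']);print(s['tool_pos'],np.degrees(np.arctan2(m[1,1],m[0,1])))"
```

```text
clock: 18.4
tool_pos: [0.5194, -0.1037, 0.1425]
eef_rot: [0.693, 0.721, -0.0, 0.0]
contact_force: [-0.4, -0.3, -0.5]
opening: 0.339
clock: 18.9
tool_pos: [0.519, -0.0168, 0.1655]
eef_rot: [0.732, 0.681, -0.001, -0.001]
contact_force: [0.7, -0.2, -1.6]
opening: 0.339
clock: 19.4
tool_pos: [0.5146, 0.1084, 0.1654]
eef_rot: [0.731, 0.682, -0.0, -0.0]
contact_force: [-0.4, -0.2, -1.6]
opening: 0.342
clock: 19.9
tool_pos: [0.4885, 0.2289, 0.1652]
eef_rot: [0.731, 0.683, -0.001, -0.001]
contact_force: [0.7, -0.2, -1.0]
opening: 0.336
clock: 20.2
tool_pos: [0.4893, 0.2532, 0.1655]
eef_rot: [0.731, 0.683, -0.0, -0.0]
contact_force: [1.0, 0.5, -0.8]
opening: 0.337
[0.48929724 0.25317103 0.16549996] -3.868445063127867
```

```bash
python3 -m inch '[[0,0,-1,0,0],[0,0,-1,0,0],[0,0,-1,0,0],[0,0,-1,0,0],[0,0,-0.8,0,0]]'
python3 -m inch '[[0,0,-0.5,0,0],[0,0,-0.3,0,0],[0,0,-0.15,0,0],[0,0,-0.05,0,0],[0,0,0,0,0]]'
python3 -m inch '[[0,0,0,0,40],[0,0,0,0,40],[0,0,0,0,40],[0,0,0.3,0,40],[0,0,0.9,0,40]]'
python3 -m inch '[[0,0,1,0,40],[0,0,1,0,42],[0,0,1,0,42],[0,0,1,0,42],[0,0,0.5,0,42]]'
```

```text
clock: 20.7
tool_pos: [0.4898, 0.2501, 0.0447]
eef_rot: [0.732, 0.681, -0.001, 0.0]
contact_force: [-0.1, 0.0, -0.9]
opening: 0.334
clock: 21.2
tool_pos: [0.4904, 0.2523, 0.0216]
eef_rot: [0.731, 0.682, 0.0, 0.0]
contact_force: [0.3, 0.0, -1.1]
opening: 0.338
clock: 21.7
tool_pos: [0.4888, 0.2517, 0.0505]
eef_rot: [0.731, 0.682, -0.002, -0.0]
contact_force: [-0.0, 0.3, 0.4]
opening: 0.454
clock: 22.2
tool_pos: [0.4909, 0.2526, 0.1661]
eef_rot: [0.731, 0.682, 0.002, 0.0]
contact_force: [0.8, 0.7, 0.6]
opening: 0.478
```

```bash
python3 -m inch '[[0,-0.6,0,0.3,42],[0,-1,0,0.4,42],[0,-1,0,0.35,42],[0,-1,0,0,42],[0.2,-1,0,0,42]]' >/dev/null
python3 -m inch '[[0.2,-1,0,0,42],[0.2,-1,0,0,42],[0.2,-1,0,0,42],[0.2,-1,0,0,42],[0.2,-1,0,0,42]]' >/dev/null
python3 -m inch '[[0.38,-1,0,0,42],[0,-1,0,0,42],[0,-1,0,0,42],[0,-1,0,0,42],[0,-1,0,0,42]]' >/dev/null
python3 -m inch '[[0,-1,0,0,42],[0,-1,0,0,42],[0,-1,0,0,42],[0,-1,0,0,42],[0,-1,0,0,42]]' >/dev/null
python3 -m inch '[[0,-1,0,0,42],[0,-1,0,0,42],[0,-0.9,0,0,42],[0,-0.3,0,0,42],[0,0,0,0,42]]' >/dev/null
python3 -c "
from h import *
s=r.get_state();m=rot(s['eef_rot']);print(s['tool_pos'],np.degrees(np.arctan2(m[1,1],m[0,1])))
for n in('top','wrist'):
    s=shot(n,'t4'+n);P=cloud(s);z=P[...,2]
    m=(z>.055)&(z<.08)&(abs(P[...,0]-.527)<.03)&(P[...,1]<-.2)&(P[...,1]>-.42);q=P[m]
    if len(q):print(n,len(q),q.min(0),q.max(0),q.mean(0))"
```

```text
[ 0.52885324 -0.31862068  0.16331952] 2.210398360876496
wrist 2545 [ 0.51430929 -0.39990248  0.05500162] [ 0.54577407 -0.34135297  0.07143939] [ 0.53011678 -0.36788146  0.068591  ]
```

```bash
python3 -m inch '[[0.05,-0.8,0,0,42],[0,-0.8,0,0,42],[0,-0.4,0,0,42],[0,-0.1,0,0,42],[0,0,0,0,42]]'
python3 -m inch '[[0,0,-1,0,42],[0,0,-1,0,42],[0,0,-1,0,42],[0,0,-1,0,42],[0,0,-0.6,0,42]]'
python3 -m inch '[[0,0,-0.4,0,42],[0,0,-0.33,0,42],[0,0,0,0,0],[0,0,0,0,0],[0,0,0,0,0]]' 
python3 -m inch '[[-0.02,0.4,0,0,0],[-0.03,0.7,0,0,0],[-0.03,0.8,0,0,0],[-0.03,0.8,0,0,0],[-0.03,0.8,0,0,0]]'
python3 -m inch '[[-0.04,0.8,0,0,0],[-0.04,0.8,0,0,0],[-0.04,0.8,0,0,0],[-0.03,0.8,0,0,0],[-0.03,0.8,0,0,0]]'
```

```text
clock: 25.3
tool_pos: [0.5309, -0.3691, 0.1634]
eef_rot: [0.692, 0.722, 0.0, -0.0]
contact_force: [0.1, 0.6, 1.1]
opening: 0.478
clock: 25.8
tool_pos: [0.5304, -0.3677, 0.0467]
eef_rot: [0.692, 0.722, 0.0, -0.002]
contact_force: [-0.2, 0.6, -0.5]
opening: 0.479
clock: 26.3
tool_pos: [0.5311, -0.3706, 0.0311]
eef_rot: [0.693, 0.721, 0.0, 0.001]
contact_force: [-0.9, -0.2, -0.6]
opening: 0.341
clock: 26.8
tool_pos: [0.5274, -0.2811, 0.0308]
eef_rot: [0.692, 0.721, 0.0, 0.0]
contact_force: [0.8, 0.6, -1.4]
opening: 0.337
clock: 27.3
tool_pos: [0.5228, -0.1811, 0.0308]
eef_rot: [0.692, 0.721, 0.0, 0.0]
contact_force: [-0.1, 0.2, -1.6]
opening: 0.343
```

```bash
python3 -m inch '[[-0.03,0.8,0,0,0],[-0.03,0.8,0,0,0],[-0.03,0.8,0,0,0],[-0.02,0.5,0,0,0],[-0.01,0.25,0,0,0]]'
python3 -m inch '[[0,0,0,0,0],[0,0,0.5,0,0],[0,0,0.9,0,0],[0,0,1,0,0],[0,0,1,0,0]]'
python3 -m inch '[[0,0,1,0,0],[0,0,1,0,0],[0,0.5,0,0,0],[0,0.9,0,-0.3,0],[0,1,0,-0.4,0]]'
python3 -m inch '[[-0.1,1,0,-0.35,0],[-0.1,1,0,0,0],[-0.1,1,0,0,0],[-0.2,1,0,0,0],[-0.3,1,0,0,0]]'
python3 -m inch '[[-0.3,1,0,0,0],[-0.4,1,0,0,0],[-0.4,1,0,0,0],[-0.4,1,0,0,0],[-0.4,1,0,0,0]]'
python3 -m inch '[[-0.4,1,0,0,0],[-0.3,1,0,0,0],[0,1,0,0,0],[0,1,0,0,0],[0,0.7,0,0,0]]'
python3 -m inch '[[0,0,0,0,0],[0,0,0,0,0]]'
python3 -c "
from h import *
s=r.get_state();m=rot(s['eef_rot']);print(s['tool_pos'],np.degrees(np.arctan2(m[1,1],m[0,1])))"
```

```text
clock: 27.8
tool_pos: [0.52, -0.1023, 0.0307]
eef_rot: [0.692, 0.722, 0.0, 0.0]
contact_force: [0.0, -0.4, -1.2]
opening: 0.336
clock: 28.3
tool_pos: [0.5194, -0.1057, 0.1169]
eef_rot: [0.694, 0.72, -0.0, 0.0]
contact_force: [0.1, 0.4, -1.4]
opening: 0.335
clock: 28.8
tool_pos: [0.5192, -0.0443, 0.1654]
eef_rot: [0.72, 0.694, -0.0, 0.0]
contact_force: [0.8, 0.4, -2.5]
opening: 0.337
clock: 29.3
tool_pos: [0.4993, 0.0818, 0.1649]
eef_rot: [0.732, 0.682, -0.0, -0.0]
contact_force: [0.4, 0.9, -1.1]
opening: 0.338
clock: 29.8
tool_pos: [0.4513, 0.2066, 0.1649]
eef_rot: [0.732, 0.682, -0.0, -0.0]
contact_force: [-0.6, 0.2, -1.8]
opening: 0.337
clock: 30.3
tool_pos: [0.434, 0.3252, 0.1649]
eef_rot: [0.731, 0.683, -0.0, -0.0]
contact_force: [0.2, 0.5, -1.2]
opening: 0.338
clock: 30.5
tool_pos: [0.4346, 0.3222, 0.165]
eef_rot: [0.731, 0.682, -0.001, 0.0]
contact_force: [-0.5, 0.3, -0.5]
opening: 0.338
[0.43458066 0.32220354 0.16503416] -4.011406530165741
```

```bash
python3 -m inch '[[0,0.3,-1,0,0],[0,0,-1,0,0],[0,0,-1,0,0],[0,0,-1,0,0],[0,0,-0.8,0,0]]'
python3 -m inch '[[0,0,-0.5,0,0],[0,0,-0.3,0,0],[0,0,-0.15,0,0],[0,0,-0.06,0,0],[0,0,0,0,0]]'
python3 -m inch '[[0,0,0,0,38],[0,0,0,0,38],[0,0,0,0,38],[0,0,0.3,0,38],[0,0,0.9,0,38]]'
python3 -m inch '[[0,0,1,0,38],[0,0,1,0,30],[0,0,1,0,30],[0,0,1,0,30],[0,-1,0.5,0.35,30]]'
python3 -m inch '[[0,-1,0,0.3,30],[1,-1,0,0,30],[1,-1,0,0,30],[1,-1,0,0,30],[1,0,0,0,30]]'
python3 rods.py t5
python3 -c "
from h import *
s=dict(np.load('pics/t5.npz'));P=cloud(s);z=P[...,2]
m=(z>.04)&(abs(P[...,0]-.46)<.07)&(abs(P[...,1]-.295)<.09)
n,l,st,c=cv2.connectedComponentsWithStats(m.astype(np.uint8))
for i in range(1,n):
    q=P[l==i]
    if len(q)>15:print(len(q),q.mean(0).round(3),np.ptp(q,0).round(3))
cv2.imwrite('pics/c5.png',cv2.resize(s['pixels'][140:250,95:345,::-1],(800,352)))
t=r.get_state();print(t['tool_pos'],t['eef_rot'])"
```

```text
clock: 31.0
tool_pos: [0.4349, 0.3283, 0.0442]
eef_rot: [0.732, 0.681, -0.001, 0.001]
contact_force: [-0.7, 0.1, -0.8]
opening: 0.338
clock: 31.5
tool_pos: [0.4351, 0.3312, 0.0206]
eef_rot: [0.731, 0.682, 0.0, 0.0]
contact_force: [0.5, -0.7, -2.1]
opening: 0.342
clock: 32.0
tool_pos: [0.4337, 0.3303, 0.0495]
eef_rot: [0.731, 0.682, -0.002, -0.0]
contact_force: [-0.6, 0.0, 0.2]
opening: 0.431
clock: 32.5
tool_pos: [0.4353, 0.3101, 0.165]
eef_rot: [0.716, 0.698, 0.003, -0.0]
contact_force: [0.2, -0.3, -0.1]
opening: 0.345
clock: 33.0
tool_pos: [0.5359, 0.2006, 0.1636]
eef_rot: [0.71, 0.704, -0.001, 0.001]
contact_force: [0.9, 1.1, 0.9]
opening: 0.34
[660.   20.6] [ 23.1 159.8] yaw 1.37
196 [0.504 0.22  0.596] [0.074 0.036 0.101]
427 [0.462 0.281 0.141] [0.087 0.153 0.29 ]
31 [0.485 0.225 0.053] [0.025 0.011 0.02 ]
188 [0.413 0.214 0.711] [0.059 0.024 0.074]
[0.54109255 0.20273028 0.16392384] [0.70966807 0.70452665 0.00228951 0.00286304]
```

View pics/c5.png

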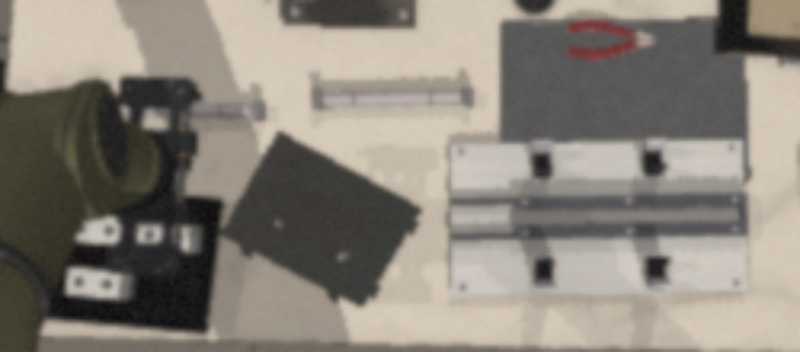

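```bash
python3 -m inch '[[1,-1,0.5,0,40],[1,-1,0.5,0,40],[1,-1,0.5,0,40],[1,-1,0.5,0,40],[0.3,-1,0.3,0,40]]'
python3 -m inch '[[0,-1,0,0,40],[0,-1,0,0,40],[0,-1,0,0,40],[0,0,0,0,40]]'
python3 -c "
from h import *
t=r.get_state();m=rot(t['eef_rot']);print(t['tool_pos'],np.degrees(np.arctan2(m[1,1],m[0,1])))
s=shot('wrist','w6');P=cloud(s);z=P[...,2]
m=((z>.009)&(z<.035)&(P[...,0]>.56)&(P[...,0]<.73)&(P[...,1]>-.13)).astype(np.uint8)
n,l,st,c=cv2.connectedComponentsWithStats(m)
for i in range(1,n):
    q=P[l==i]
    if len(q)>200:print(len(q),q.mean(0).round(3),cv2.minAreaRect((q[:,:2]*1000).astype(np.float32)))
g=cv2.imread('pics/w6.png')
"
```

```text
clock: 33.55
tool_pos: [0.6448, 0.0798, 0.2217]
eef_rot: [0.708, 0.707, 0.001, 0.001]
contact_force: [1.0, 0.2, -0.2]
opening: 0.457
clock: 33.95
tool_pos: [0.6417, 0.0006, 0.2209]
eef_rot: [0.71, 0.704, -0.001, 0.001]
contact_force: [0.5, -0.4, 0.1]
opening: 0.452
[6.41729805e-01 5.51108175e-04 2.20901200e-01] -0.454606309838141
208 [0.642 0.16  0.019] ((642.4052734375, 159.95895385742188), (5.808797359466553, 21.550954818725586), 89.09383392333984)
2690 [0.661 0.012 0.017] ((662.1344604492188, 5.4744720458984375), (22.041934967041016, 189.73452758789062), 2.5977656841278076)
1169 [ 0.594 -0.089  0.013] ((585.255859375, -96.94991302490234), (48.448829650878906, 67.13434600830078), 2.227303981781006)
```

View pics/w6.png

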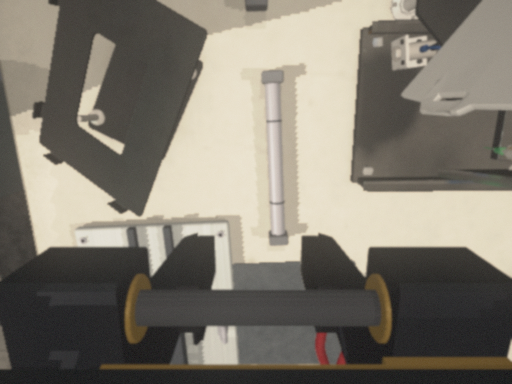

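```bash
python3 -c "
from h import *
for n in('w6','top0'):
    s=dict(np.load(f'pics/{n}.npz'));P=cloud(s);z=P[...,2]
    m=(z>.06)&(z<.33)&(P[...,0]>.70)&(P[...,0]<.86)&(P[...,1]<.2)&(P[...,1]>-.1)
    if n=='w6': m[230:]=0
    q=P[m];i=q[:,0].argsort()[:6];j=q[:,1].argsort()[:6];print(len(q),q[i].round(3).tolist(),q[j].round(3).tolist())"
python3 -m inch '[[0.4,0.1,-0.5,0.25,40],[0.4,0.1,-0.5,0.25,40],[0,0,-1,0,40],[0,0,-1,0,40],[0,0,0,0,40]]'
```

```text
10174 [[0.755, 0.062, 0.174], [0.755, 0.063, 0.168], [0.755, 0.064, 0.144], [0.755, 0.063, 0.172], [0.755, 0.063, 0.173], [0.755, 0.063, 0.165]] [[0.758, 0.06, 0.163], [0.758, 0.06, 0.164], [0.758, 0.06, 0.145], [0.757, 0.06, 0.165], [0.758, 0.06, 0.147], [0.758, 0.06, 0.166]]
903 [[0.753, 0.062, 0.177], [0.754, 0.061, 0.138], [0.755, 0.061, 0.16], [0.755, 0.06, 0.146], [0.755, 0.063, 0.146], [0.756, 0.06, 0.169]] [[0.818, -0.016, 0.2], [0.822, -0.016, 0.199], [0.825, -0.016, 0.199], [0.817, -0.015, 0.193], [0.816, -0.013, 0.204], [0.819, -0.013, 0.205]]
clock: 34.5
tool_pos: [0.6596, 0.0135, 0.1401]
eef_rot: [0.688, 0.726, -0.003, -0.004]
contact_force: [-0.3, -0.2, -0.9]
opening: 0.455
```

```bash
python3 -m inch '[[0,0,0,0,40],[0,0,0,0,40]]'
```

```text
clock: 34.7
tool_pos: [0.6634, 0.0116, 0.146]
eef_rot: [0.688, 0.725, 0.001, 0.001]
contact_force: [0.9, 0.5, -0.1]
opening: 0.452
```

```bash
python3 -m inch '[[-0.05,-0.35,-0.5,0,40],[0,0,-1,0,40],[0,0,-1,0,40],[0,0,-1,0,40],[0,0,-0.8,0,40]]'
python3 -m inch '[[0,0,-0.6,0,40],[0,0,-0.5,0,40],[0,0,-0.3,0,40],[0,0,-0.2,0,40],[0,0,-0.1,0,40]]'
python3 -m inch '[[0,0,0,0,40],[0,0,-0.06,0,40],[0,0,0,0,40]]'
```

```text
clock: 35.2
tool_pos: [0.6606, 0.0013, 0.0363]
eef_rot: [0.689, 0.725, -0.0, 0.0]
contact_force: [1.0, 0.2, -0.3]
opening: 0.451
clock: 35.7
tool_pos: [0.6613, 0.0022, -0.0049]
eef_rot: [0.689, 0.725, 0.0, 0.0]
contact_force: [0.1, -0.6, 0.5]
opening: 0.455
clock: 36.0
tool_pos: [0.6612, 0.0023, -0.0061]
eef_rot: [0.689, 0.725, 0.0, 0.0]
contact_force: [0.7, 0.5, -0.1]
opening: 0.452
```

```bash
python3 -m inch '[[0,0,-0.04,0,0],[0,0,0,0,0],[0,0,0,0,0],[0,0,0,0,0],[0,0,0,0,0]]' 55
python3 -m inch '[[0,0,0.3,0,0],[0,0,0.7,0,0],[0,0,1,0,0],[0,0,1,0,0],[0,0,1,0,0]]'
python3 -m inch '[[0,0,0.7,0,0],[0,0,0,0,0],[0,0,0,0,0]]'
```

```text
clock: 36.5
tool_pos: [0.6611, 0.0023, -0.0073]
eef_rot: [0.689, 0.725, 0.0, 0.0]
contact_force: [0.6, -0.1, 0.4]
opening: 0.163
clock: 37.0
tool_pos: [0.6612, 0.0021, 0.095]
eef_rot: [0.689, 0.725, 0.0, 0.0]
contact_force: [-0.2, 0.8, -1.5]
opening: 0.168
clock: 37.3
tool_pos: [0.661, 0.0023, 0.1108]
eef_rot: [0.689, 0.725, 0.0, 0.0]
contact_force: [0.1, 0.2, -2.0]
opening: 0.166
```

```bash
cat > held.py <<'E'
from h import *
import sys
t=r.get_state();tp=t['tool_pos'];m=rot(t['eef_rot']);print(tp,np.degrees(np.arctan2(m[1,1],m[0,1])),t['opening'],t['contact_force'])
s=shot('wrist',sys.argv[1]);P=cloud(s);z=P[...,2]
k=(abs(z-(tp[2]+.022))<.025)&(abs(P[...,0]-tp[0])<.03)&(P[...,1]-tp[1]>.015)&(P[...,1]-tp[1]<.11)
q=P[k]
for a in np.arange(.02,.11,.01):
    w=q[abs(q[:,1]-tp[1]-a)<.005]
    if len(w):print(round(a,2),len(w),'x',w[:,0].min().round(4),w[:,0].max().round(4),'ztop',np.percentile(w[:,2],90).round(4))
print('ymax',q[:,1].max())
E
python3 held.py w7
```

```text
[0.66099986 0.00234816 0.11076153] 2.927551993457402 0.16556900942726344 [ 0.07282518  0.2376445  -2.01376986]
0.02 803 x 0.6531 0.6689 ztop 0.1363
0.03 836 x 0.6527 0.6683 ztop 0.1364
0.04 901 x 0.6518 0.668 ztop 0.1364
0.05 970 x 0.6514 0.6682 ztop 0.1365
0.06 1012 x 0.6512 0.6672 ztop 0.1365
0.07 1071 x 0.6508 0.6666 ztop 0.1364
0.08 1120 x 0.6504 0.6662 ztop 0.1364
0.09 1916 x 0.6468 0.6687 ztop 0.1398
0.1 459 x 0.6468 0.6684 ztop 0.1398
ymax 0.10033444737046052
```

```bash
python3 -m inch '[[-0.2,-0.5,0,-0.05,0],[-0.3,-1,0,0,0],[-0.3,-1,0,0,0],[-0.3,-1,0,0,0],[-0.3,-1,0,0,0]]'
python3 -m inch '[[-0.3,-1,0,0,0],[-0.3,-1,0,0,0],[-0.3,-1,0,0,0],[-0.3,-1,0,0,0],[-0.17,-0.8,0,0,0]]'
python3 -m inch '[[0,-0.42,0,0,0],[0,0,0,0,0],[0,0,0,0,0]]'
python3 held.py w8
python3 -c "
from h import *
s=dict(np.load('pics/w8.npz'));P=cloud(s);z=P[...,2]
m=((z>.058)&(z<.085)&(P[...,1]>-.32)&(P[...,1]<-.14)).astype(np.uint8)
n,l,st,c=cv2.connectedComponentsWithStats(m)
for i in range(1,n):
    if st[i,4]>100:
        q=P[l==i];a=cv2.minAreaRect((q[:,:2]*1000).astype(np.float32));print(st[i],np.median(q[:,2]),a)"
```

```text
clock: 37.85
tool_pos: [0.6242, -0.1125, 0.109]
eef_rot: [0.691, 0.723, -0.001, -0.001]
contact_force: [0.1, -0.1, -2.0]
opening: 0.165
clock: 38.35
tool_pos: [0.589, -0.2333, 0.109]
eef_rot: [0.692, 0.722, -0.001, -0.001]
contact_force: [0.5, 1.2, -1.7]
opening: 0.169
clock: 38.65
tool_pos: [0.5918, -0.2395, 0.1095]
eef_rot: [0.69, 0.723, 0.0, -0.001]
contact_force: [-0.3, -0.2, -0.9]
opening: 0.163
[ 0.591768   -0.23954376  0.10954875] 2.6628253462073173 0.16345869454659318 [-0.25713071 -0.21146782 -0.91028818]
0.02 804 x 0.584 0.5998 ztop 0.1352
0.03 832 x 0.5838 0.5994 ztop 0.1353
0.04 897 x 0.5829 0.599 ztop 0.1354
0.05 982 x 0.5822 0.5992 ztop 0.1354
0.06 1007 x 0.5823 0.5982 ztop 0.1353
0.07 1069 x 0.5819 0.5978 ztop 0.1353
0.08 1127 x 0.5816 0.5974 ztop 0.1353
0.09 1922 x 0.5781 0.6 ztop 0.1389
0.1 481 x 0.5776 0.5995 ztop 0.1386
ymax -0.14110164401426079
[  0  84  25  41 801] 0.06359935178422957 ((444.03790283203125, -179.08734130859375), (7.701322078704834, 22.492204666137695), 0.8627550601959229)
[ 44  84  19  40 512] 0.06836882198883959 ((469.37847900390625, -177.61062622070312), (11.156063079833984, 21.67441177368164), 1.758898138999939)
[278  85  12  42 448] 0.06845031687207238 ((604.5892333984375, -172.3756866455078), (6.320685863494873, 22.9604434967041), 2.1161444187164307)
[225  86  14  39 543] 0.06819341239247118 ((574.490966796875, -173.41812133789062), (7.417408466339111, 21.840015411376953), 1.6961010694503784)
[ 29 281  25   9 137] 0.06211039212987504 ((448.685546875, -299.044189453125), (4.780470371246338, 10.66436767578125), 57.250999450683594)
```

View pics/w8.png

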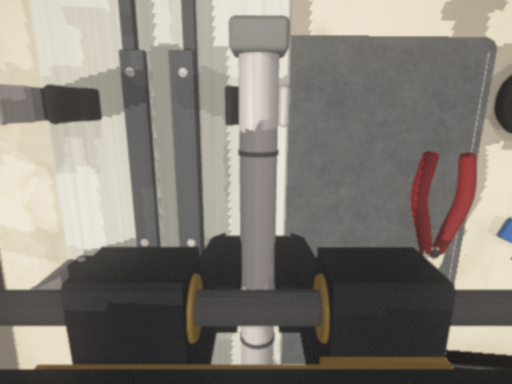

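```bash
python3 -m inch '[[0,-0.06,-0.5,0,0],[0,0,-0.6,0,0],[0,0,-0.4,0,0],[0,0,-0.2,0,0],[0,0,0,0,0]]'
python3 -m inch '[[0,0,-0.2,0,0],[0,0,-0.2,0,0],[0,0,-0.2,0,0],[0,0,0,0,0]]'
python3 -m inch '[[0,0,-0.2,0,0],[0,0,-0.2,0,0],[0,0,0,0,0]]'
```

```text
clock: 39.2
tool_pos: [0.591, -0.2418, 0.0662]
eef_rot: [0.691, 0.723, -0.0, -0.001]
contact_force: [-0.7, -0.0, -1.5]
opening: 0.167
clock: 39.6
tool_pos: [0.5913, -0.242, 0.0519]
eef_rot: [0.691, 0.723, -0.0, -0.001]
contact_force: [-0.1, -0.0, -0.9]
opening: 0.162
clock: 39.9
tool_pos: [0.5912, -0.242, 0.0418]
eef_rot: [0.691, 0.723, -0.0, -0.001]
contact_force: [0.2, -0.5, -1.8]
opening: 0.166
```

```bash
python3 -m inch '[[0,0,-0.15,0,0],[0,0,-0.15,0,0],[0,0,0,0,0]]'
python3 -m inch '[[0,0,-0.15,0,0],[0,0,-0.15,0,0],[0,0,0,0,0]]'
python3 -m inch '[[0,0,-0.1,0,0],[0,0,-0.1,0,0],[0,0,0,0,0]]'
```

```text
clock: 40.2
tool_pos: [0.5908, -0.2428, 0.0354]
eef_rot: [0.691, 0.723, -0.001, -0.0]
contact_force: [-2.5, -0.3, 3.3]
opening: 0.169
clock: 40.5
tool_pos: [0.5918, -0.242, 0.027]
eef_rot: [0.691, 0.723, 0.0, -0.0]
contact_force: [-1.6, 0.3, -1.6]
opening: 0.166
clock: 40.8
tool_pos: [0.5924, -0.2421, 0.0235]
eef_rot: [0.691, 0.723, 0.0, 0.0]
contact_force: [-1.5, 1.9, 6.5]
opening: 0.163
```

```bash
python3 -m inch '[[0,0,-0.06,0,0],[0,0,-0.04,0,0],[0,0,0,0,0]]'
python3 -m inch '[[0,0,-0.05,0,0],[0,0,0,0,0]]'
python3 held.py w9
python3 -c "
import cv2;t=cv2.imread('pics/w9.png');cv2.imwrite('pics/c9.png',t[0:300])"
```

```text
clock: 41.1
tool_pos: [0.5925, -0.2421, 0.0233]
eef_rot: [0.691, 0.723, 0.001, 0.001]
contact_force: [-5.7, 3.0, 22.4]
opening: 0.161
clock: 41.3
tool_pos: [0.5925, -0.2421, 0.0232]
eef_rot: [0.691, 0.723, 0.001, 0.001]
contact_force: [-7.8, 3.7, 31.0]
opening: 0.17
[ 0.59249231 -0.24214574  0.02321102] 2.6310905120368706 0.1697466436990645 [-7.82509217  3.68684678 31.01365089]
0.02 800 x 0.5847 0.6005 ztop 0.0492
0.03 857 x 0.584 0.5998 ztop 0.0491
0.04 906 x 0.5837 0.5997 ztop 0.0492
0.05 962 x 0.5829 0.5994 ztop 0.0493
0.06 2440 x 0.5708 0.6081 ztop 0.069
0.07 3321 x 0.5703 0.6079 ztop 0.0691
0.08 2319 x 0.5703 0.6075 ztop 0.0688
0.09 1929 x 0.5785 0.6004 ztop 0.0527
0.1 485 x 0.5784 0.5999 ztop 0.0525
ymax -0.14376093335936171
```

View pics/c9.png

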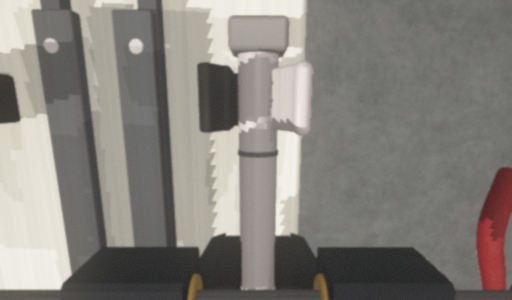

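```bash
python3 -m inch '[[0,0,0.08,0,0],[0,0,0,0,32],[0,0,0,0,32],[0,0,0,0,32],[0,0,0.4,0,32]]'
python3 -m inch '[[0,0,1,0,32],[0,0,1,0,32],[0,0,1,0,32],[0,0,1,0,32],[0,0,0.5,0,40]]'
python3 -c "
from h import *
s=shot('wrist','w10');P=cloud(s);z=P[...,2]
q=P[(abs(P[...,0]-.594)<.025)&(z>.02)&(z<.09)&(P[...,1]>-.36)&(P[...,1]<-.13)]
for a in np.arange(-.35,-.13,.01):
    w=q[abs(q[:,1]-a)<.005]
    if len(w)>10:print(round(a,3),len(w),w[:,0].min().round(3),w[:,0].max().round(3),np.median(w[:,2]).round(4),w[:,2].max().round(4))
s=shot('top','t10');print(1)
"
python3 rods.py t11
python3 -m inch '[[0,0,0,0,40]]'
```

```text
clock: 41.85
tool_pos: [0.5907, -0.2417, 0.0295]
eef_rot: [0.691, 0.723, -0.001, -0.001]
contact_force: [0.0, 0.9, 0.1]
opening: 0.364
clock: 42.35
tool_pos: [0.5929, -0.2429, 0.146]
eef_rot: [0.691, 0.723, 0.001, 0.002]
contact_force: [0.8, 0.3, -0.0]
opening: 0.431
-0.33 24 0.587 0.608 0.0517 0.0526
-0.32 306 0.586 0.608 0.049 0.0531
-0.31 463 0.576 0.613 0.0596 0.0707
-0.3 626 0.574 0.613 0.0582 0.0709
-0.29 731 0.574 0.612 0.0485 0.0703
-0.28 225 0.587 0.603 0.0481 0.0509
-0.27 221 0.587 0.602 0.0479 0.0503
-0.26 237 0.586 0.602 0.0478 0.0507
-0.25 240 0.586 0.602 0.0481 0.0504
-0.24 247 0.586 0.601 0.0479 0.0505
-0.23 250 0.585 0.601 0.048 0.0507
-0.22 260 0.585 0.6 0.0479 0.0505
-0.21 259 0.584 0.6 0.048 0.0503
-0.2 273 0.583 0.599 0.048 0.05
-0.19 282 0.583 0.599 0.0481 0.0508
-0.18 754 0.571 0.608 0.0611 0.071
-0.17 816 0.571 0.608 0.0614 0.0709
-0.16 496 0.571 0.607 0.0493 0.0702
-0.15 467 0.579 0.6 0.052 0.0544
-0.14 28 0.582 0.599 0.0511 0.0526
1
[537.2 302.4] [ 30.5 206.4] yaw 0.21
[590.6  76.1] [126.3   3.3] yaw -27.26
[573.2 165.4] [  3.8 104. ] yaw 63.03
[677.8 241.8] [ 23.2 197.6] yaw 1.39
clock: 42.6
tool_pos: [0.591, -0.2418, 0.1421]
eef_rot: [0.691, 0.723, -0.0, -0.001]
contact_force: [-0.4, 0.7, -0.9]
opening: 0.452
```

```bash
python3 -m inch '[[0,0.3,1,0,40],[0,1,1,0,40],[0,1,0,0,40],[0,1,0,0,40],[0,1,0,0,40]]' >/dev/null
python3 -m inch '[[0,1,0,0,40],[0,1,0,0,40],[0,1,0,0,40],[0,1,0,0,40],[0,1,0,0,40]]' >/dev/null
python3 -m inch '[[0,1,0,0,40],[0,1,0,0,40],[0,1,0,0,40],[0,1,0,0,40],[0,1,0,0,40]]' >/dev/null
python3 -m inch '[[0,1,0,0,40],[0,1,0,0,40],[0.5,0.5,0.5,0,40],[0.5,0,0,0,40],[0,0,0,0,40]]'
python3 -c "
from h import *
t=r.get_state();print(t['tool_pos'])
s=shot('wrist','w12');P=cloud(s);z=P[...,2]
m=((z>.009)&(z<.035)&(P[...,0]>.6)&(P[...,0]<.75)&(P[...,1]>.1)&(P[...,1]<.38)).astype(np.uint8)
n,l,st,c=cv2.connectedComponentsWithStats(m)
for i in range(1,n):
    q=P[l==i]
    if len(q)>200:print(len(q),q.mean(0).round(3),cv2.minAreaRect((q[:,:2]*1000).astype(np.float32)))
for n in('w12','top0'):
    s=dict(np.load(f'pics/{n}.npz'));P=cloud(s);z=P[...,2]
    for lo in(.03,.055,.085):
        q=P[(z>lo)&(z<.12)&(P[...,0]>.735)&(P[...,0]<.9)&(P[...,1]>.17)&(P[...,1]<.32)]
        print(n,lo,len(q),np.percentile(q[:,0],[.2,1,3]).round(3) if len(q) else '')"
```

```text
clock: 44.6
tool_pos: [0.6173, 0.178, 0.2044]
eef_rot: [0.691, 0.723, -0.0, 0.0]
contact_force: [-0.1, 0.2, -0.6]
opening: 0.457
[0.61734592 0.1779586  0.20443642]
3403 [0.68  0.249 0.017] ((680.5473022460938, 241.50515747070312), (22.181045532226562, 189.66844177246094), 0.9658775329589844)
w12 0.03 12237 [0.775 0.776 0.776]
w12 0.055 12166 [0.775 0.776 0.776]
w12 0.085 0 
top0 0.03 1299 [0.774 0.775 0.776]
top0 0.055 1299 [0.774 0.775 0.776]
top0 0.085 143 [0.813 0.814 0.815]
```

View pics/w12.png

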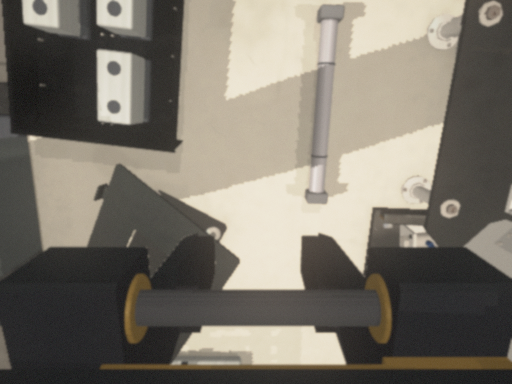

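```bash
python3 -m inch '[[0.5,0.6,-0.5,-0.27,78],[0.5,0.8,-0.5,0,78],[0.5,0.8,-0.5,0,78],[0.05,0.34,-0.5,0,78],[0,0,0,0,78]]'
python3 -m inch '[[0,0,0,0,78],[0,0,0,0,78]]'
```

```text
clock: 45.15
tool_pos: [0.6526, 0.2419, 0.1526]
eef_rot: [0.7, 0.714, -0.003, -0.002]
contact_force: [-1.6, 0.3, 0.4]
opening: 0.875
clock: 45.35
tool_pos: [0.6556, 0.2394, 0.1566]
eef_rot: [0.702, 0.713, -0.0, 0.001]
contact_force: [-0.5, 0.5, 0.1]
opening: 0.883
```

```bash
python3 -m inch '[[0,0,-0.8,0,78],[0,0,-1,0,78],[0,0,-1,0,78],[0,0,-1,0,78],[0,0,-1,0,78]]'
python3 -m inch '[[0,0,-0.7,0,78],[0,0,-0.5,0,78],[0,0,-0.3,0,78],[0,0,-0.15,0,78],[0,0,-0.05,0,78]]'
python3 -m inch '[[0,0,0,0,60],[0,0,0,0,45],[0,0,0,0,30],[0,0,0,0,10],[0,0,0,0,0]]'
python3 -m inch '[[0,0,0,0,0],[0,0,0,0,0],[0,0,0,0,0]]'
```

```text
clock: 45.85
tool_pos: [0.6561, 0.24, 0.0362]
eef_rot: [0.701, 0.713, 0.001, 0.001]
contact_force: [1.0, 0.4, -0.6]
opening: 0.89
clock: 46.35
tool_pos: [0.6559, 0.2413, -0.0063]
eef_rot: [0.701, 0.713, 0.0, 0.0]
contact_force: [0.3, 0.3, 0.5]
opening: 0.882
clock: 46.85
tool_pos: [0.6566, 0.2414, -0.006]
eef_rot: [0.701, 0.713, 0.001, 0.001]
contact_force: [1.6, 0.2, 1.5]
opening: 0.454
clock: 47.15
tool_pos: [0.6557, 0.2413, -0.0065]
eef_rot: [0.701, 0.713, 0.0, 0.0]
contact_force: [1.8, 0.4, 1.8]
opening: 0.18
```

```bash
python3 -m inch '[[0,0,0,0,0],[0,0,0,0,0],[0,0,0.3,0,0],[0,0,0.7,0,0],[0,0,1,0,0]]'
python3 -m inch '[[0,0,1,0,0],[0,0,1,0,0],[0,0,1,0,0],[0,0,0.6,0,0],[0,0,0,0,0]]'
python3 -m inch '[[0,0,0,0,0]]'
python3 held.py w13
```

```text
clock: 47.65
tool_pos: [0.6534, 0.241, 0.0431]
eef_rot: [0.701, 0.713, -0.002, -0.001]
contact_force: [-0.8, 0.2, -1.5]
opening: 0.164
clock: 48.15
tool_pos: [0.6568, 0.2417, 0.1364]
eef_rot: [0.701, 0.713, 0.002, 0.001]
contact_force: [0.7, 0.6, -1.6]
opening: 0.164
clock: 48.25
tool_pos: [0.6548, 0.2412, 0.133]
eef_rot: [0.701, 0.713, -0.0, -0.0]
contact_force: [-0.9, 0.8, -1.7]
opening: 0.162
[0.65477487 0.24124727 0.13299371] 1.009487870715369 0.16221661267186444 [-0.88866306  0.78410735 -1.74254168]
0.02 793 x 0.6477 0.6633 ztop 0.1577
0.03 840 x 0.6471 0.663 ztop 0.1578
0.04 877 x 0.6468 0.6632 ztop 0.1579
0.05 953 x 0.6465 0.6632 ztop 0.1579
0.06 1006 x 0.6466 0.6624 ztop 0.1578
0.07 1045 x 0.6466 0.6623 ztop 0.1579
0.08 1372 x 0.6433 0.6647 ztop 0.1605
0.09 1635 x 0.643 0.6651 ztop 0.1614
ymax 0.3358909937009595
```

```bash
python3 -m inch '[[0,-0.4,0.6,0.21,0],[-0.2,-0.8,0.6,0,0],[-0.3,-1,0,0,0],[-0.4,-1,0,0,0],[-0.4,-1,0,0,0]]'
python3 -m inch '[[-0.5,-1,0,0,0],[-0.5,-1,0,0,0],[-0.5,-1,0,0,0],[-0.5,-1,0,0,0],[-0.5,-1,0,0,0]]'
python3 -m inch '[[-0.5,-1,0,0,0],[-0.5,-1,0,0,0],[-0.5,-1,0,0,0],[-0.5,-1,0,0,0],[-0.5,-1,0,0,0]]'
python3 -m inch '[[-0.5,-1,0,0,0],[-0.5,-1,0,0,0],[-0.5,-1,0,0,0],[-0.4,-0.8,-0.6,0,0],[-0.2,-0.4,-0.6,0,0]]'
python3 -m inch '[[0,0,-0.5,0,0],[0,0,-0.4,0,0],[0,0,0,0,0],[0,0,0,0,0]]'
python3 held.py w14
python3 -c "
from h import *
s=dict(np.load('pics/w14.npz'));P=cloud(s);z=P[...,2]
m=((z>.058)&(z<.085)&(P[...,1]>-.32)&(P[...,1]<-.14)).astype(np.uint8)
n,l,st,c=cv2.connectedComponentsWithStats(m)
for i in range(1,n):
    if st[i,4]>100:
        q=P[l==i];a=cv2.minAreaRect((q[:,:2]*1000).astype(np.float32));print(st[i],np.median(q[:,2]),a)"
```

```text
clock: 48.8
tool_pos: [0.6224, 0.134, 0.1635]
eef_rot: [0.693, 0.721, -0.0, 0.0]
contact_force: [-0.2, -0.5, -2.3]
opening: 0.161
clock: 49.3
tool_pos: [0.5596, 0.0092, 0.1636]
eef_rot: [0.693, 0.721, -0.0, 0.0]
contact_force: [-0.3, -0.9, -1.5]
opening: 0.169
clock: 49.8
tool_pos: [0.497, -0.1156, 0.1636]
eef_rot: [0.693, 0.721, -0.0, 0.0]
contact_force: [0.8, -0.7, -0.9]
opening: 0.163
clock: 50.3
tool_pos: [0.444, -0.2222, 0.1337]
eef_rot: [0.694, 0.72, -0.001, 0.001]
contact_force: [-0.1, 0.5, -0.5]
opening: 0.165
clock: 50.7
tool_pos: [0.4456, -0.2187, 0.111]
eef_rot: [0.693, 0.721, 0.0, -0.0]
contact_force: [-0.1, -0.2, -1.7]
opening: 0.165
[ 0.44559536 -0.21867954  0.11099208] 2.307685433212984 0.1650071565635673 [-0.05221679 -0.24096998 -1.72005631]
0.02 796 x 0.438 0.4538 ztop 0.136
0.03 840 x 0.4373 0.4532 ztop 0.1359
0.04 885 x 0.4366 0.453 ztop 0.1361
0.05 953 x 0.4364 0.453 ztop 0.136
0.06 998 x 0.436 0.452 ztop 0.1361
0.07 1047 x 0.4358 0.4516 ztop 0.136
0.08 1382 x 0.4321 0.4536 ztop 0.1387
0.09 1627 x 0.4317 0.4541 ztop 0.1395
ymax -0.12405602840753358
[288 132  20  38 666] 0.06680388086903552 ((469.11285400390625, -177.55860900878906), (10.477553367614746, 21.83734893798828), 2.183056116104126)
[462 132  19  38 472] 0.06831586789821925 ((575.5961303710938, -173.22608947753906), (11.112469673156738, 21.816205978393555), 2.1514971256256104)
[498 132  14  37 344] 0.06070035719870619 ((598.6812133789062, -172.5408935546875), (4.971692085266113, 22.050586700439453), 5.58515739440918)
[466 326  26  26 494] 0.06605230949325129 ((607.3915405273438, -302.6787109375), (10.074078559875488, 21.320894241333008), 3.550426721572876)
[284 333  16  19 236] 0.06790908006881202 ((474.5738525390625, -310.88482666015625), (10.274270057678223, 15.739579200744629), 3.700772285461426)
```

```bash
python3 -m inch '[[0.2,-0.5,0,0,0],[0.21,-0.46,0,0,0],[0,0,0,0,0],[0,0,0,0,0]]'
python3 held.py w15 | sed -n '1p;3,5p;$p'
```

```text
clock: 51.15
tool_pos: [0.4559, -0.2434, 0.1109]
eef_rot: [0.693, 0.721, 0.0, 0.0]
contact_force: [-0.3, 0.3, -1.7]
opening: 0.162
[ 0.45588961 -0.24342067  0.11094585] 2.207017256600087 0.16195525792832738 [-0.34315613  0.30969549 -1.69790827]
0.03 846 x 0.4476 0.4635 ztop 0.1359
0.04 876 x 0.4469 0.4634 ztop 0.1359
0.05 959 x 0.4467 0.4633 ztop 0.136
ymax -0.1488413400540276
```

```bash
python3 -m inch '[[0,0,-0.5,0,0],[0,0,-0.6,0,0],[0,0,-0.4,0,0],[0,0,-0.2,0,0],[0,0,0,0,0]]'
python3 -m inch '[[0,0,-0.2,0,0],[0,0,-0.2,0,0],[0,0,-0.2,0,0],[0,0,0,0,0]]'
python3 -m inch '[[0,0,-0.2,0,0],[0,0,-0.2,0,0],[0,0,0,0,0]]'
python3 -m inch '[[0,0,-0.15,0,0],[0,0,-0.15,0,0],[0,0,0,0,0]]'
python3 -m inch '[[0,0,-0.15,0,0],[0,0,-0.15,0,0],[0,0,0,0,0]]'
python3 -m inch '[[0,0,-0.1,0,0],[0,0,-0.1,0,0],[0,0,0,0,0]]'
```

```text
clock: 51.7
tool_pos: [0.4552, -0.2423, 0.0675]
eef_rot: [0.693, 0.721, -0.0, -0.001]
contact_force: [-0.3, 0.9, -0.8]
opening: 0.163
clock: 52.1
tool_pos: [0.4555, -0.2426, 0.0528]
eef_rot: [0.693, 0.721, -0.0, -0.0]
contact_force: [-0.4, -0.3, -0.5]
opening: 0.166
clock: 52.4
tool_pos: [0.4565, -0.2428, 0.0429]
eef_rot: [0.693, 0.721, 0.0, 0.001]
contact_force: [1.8, -0.5, -1.1]
opening: 0.163
clock: 52.7
tool_pos: [0.4578, -0.2433, 0.0362]
eef_rot: [0.693, 0.721, 0.001, 0.002]
contact_force: [3.2, -0.2, 1.2]
opening: 0.167
clock: 53.0
tool_pos: [0.4565, -0.2429, 0.0278]
eef_rot: [0.693, 0.721, 0.0, 0.001]
contact_force: [5.3, 0.9, -5.0]
opening: 0.165
clock: 53.3
tool_pos: [0.454, -0.2423, 0.0242]
eef_rot: [0.693, 0.721, -0.0, -0.001]
contact_force: [-1.3, 1.8, 12.2]
opening: 0.159
```

```bash
python3 -m inch '[[0,0,-0.06,0,0],[0,0,-0.03,0,0],[0,0,0,0,0]]'
python3 -m inch '[[0,0,0.08,0,0],[0,0,0,0,32],[0,0,0,0,32],[0,0,0,0,32],[0,0,0.4,0,32]]'
python3 -m inch '[[0,0,1,0,32],[0,0,1,0,32],[0,0,1,0,32],[0,0,1,0,32],[0,0,1,0,40]]'
python3 -m inch '[[0,0,0.5,0,40],[0,-0.5,0.5,0,40],[0,-1,0.5,0,40],[0,-0.5,0,0,40],[0,0,0,0,40]]'
python3 -c "
from h import *
s=shot('wrist','w16');P=cloud(s);z=P[...,2]
for xs in(.457,.593):
    q=P[(abs(P[...,0]-xs)<.025)&(z>.02)&(z<.09)&(P[...,1]>-.36)&(P[...,1]<-.13)]
    for a in np.arange(-.35,-.13,.01):
        w=q[abs(q[:,1]-a)<.005]
        if len(w)>10:print(round(a,3),len(w),w[:,0].min().round(3),w[:,0].max().round(3),np.median(w[:,2]).round(4),w[:,2].max().round(4))
"
```

```text
clock: 53.6
tool_pos: [0.454, -0.2423, 0.024]
eef_rot: [0.693, 0.721, -0.0, -0.001]
contact_force: [-4.5, 3.4, 34.0]
opening: 0.164
clock: 54.1
tool_pos: [0.4546, -0.2423, 0.0321]
eef_rot: [0.693, 0.721, -0.0, -0.002]
contact_force: [0.1, 0.4, -0.7]
opening: 0.366
clock: 54.6
tool_pos: [0.4553, -0.2426, 0.1595]
eef_rot: [0.693, 0.721, -0.0, -0.0]
contact_force: [0.5, -0.3, 0.2]
opening: 0.429
clock: 55.1
tool_pos: [0.4551, -0.2947, 0.1957]
eef_rot: [0.694, 0.72, -0.0, 0.001]
contact_force: [0.3, -0.4, 0.2]
opening: 0.456
-0.34 44 0.449 0.469 0.0518 0.0531
-0.33 272 0.448 0.469 0.0517 0.0537
-0.32 240 0.443 0.48 0.0494 0.0705
-0.31 439 0.443 0.479 0.0613 0.071
-0.3 605 0.443 0.48 0.0494 0.0711
-0.29 180 0.449 0.465 0.0481 0.0503
-0.28 182 0.448 0.464 0.048 0.051
-0.27 195 0.448 0.464 0.0479 0.0504
-0.26 203 0.448 0.464 0.0478 0.0507
-0.25 199 0.448 0.463 0.0479 0.0504
-0.24 211 0.447 0.463 0.0478 0.0505
-0.23 209 0.447 0.462 0.0478 0.0513
-0.22 217 0.447 0.462 0.0479 0.0503
-0.21 220 0.446 0.461 0.0479 0.0508
-0.2 230 0.445 0.461 0.0478 0.0508
-0.19 546 0.438 0.476 0.0487 0.0706
-0.18 636 0.437 0.476 0.0614 0.0714
-0.17 533 0.437 0.474 0.0596 0.0711
-0.16 368 0.44 0.462 0.0501 0.0538
-0.15 248 0.441 0.462 0.0518 0.0542
-0.33 239 0.585 0.607 0.0517 0.0536
-0.32 229 0.585 0.607 0.0489 0.0534
-0.31 553 0.574 0.613 0.0524 0.0707
-0.3 662 0.574 0.612 0.0539 0.0712
-0.29 517 0.574 0.612 0.0483 0.0703
-0.28 203 0.586 0.603 0.0478 0.0506
-0.27 201 0.586 0.601 0.0475 0.0502
-0.26 206 0.585 0.601 0.0477 0.0506
-0.25 212 0.585 0.601 0.0477 0.051
-0.24 222 0.585 0.6 0.0477 0.0506
-0.23 223 0.584 0.6 0.0476 0.0502
-0.22 233 0.584 0.6 0.0476 0.0509
-0.21 241 0.583 0.598 0.0477 0.0504
-0.2 243 0.583 0.599 0.0477 0.0508
-0.19 253 0.582 0.598 0.0478 0.0521
-0.18 973 0.569 0.607 0.0513 0.0713
-0.17 929 0.568 0.608 0.0539 0.0712
-0.16 465 0.569 0.607 0.0493 0.0709
-0.15 478 0.577 0.6 0.0517 0.0545
-0.14 14 0.585 0.599 0.0511 0.0526
```

View pics/w16.png

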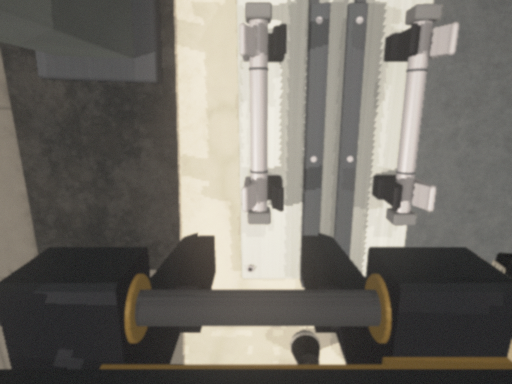

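```bash
python3 -m inch '[[0,0,1,0,40],[0,0,0.5,0,40],[0,0,0,0,40]]'
python3 -c "
from h import *
s=shot('top','t20');P=cloud(s);z=P[...,2];g=s['pixels']
m=(g.min(2)>110)&(z>.045)&(abs(P[...,0]-.46)<.08)&(abs(P[...,1]-.295)<.1)
n,l,st,c=cv2.connectedComponentsWithStats(m.astype(np.uint8))
for i in range(1,n):
    q=P[l==i]
    if len(q)>15:print(len(q),q.mean(0).round(3),np.ptp(q,0).round(3))
cv2.imwrite('pics/c20.png',cv2.resize(g[110:250,95:395,::-1],(800,373)))"
```

```text
clock: 55.45
tool_pos: [0.4564, -0.2916, 0.2336]
eef_rot: [0.692, 0.721, 0.001, 0.0]
contact_force: [-0.0, 0.2, -0.7]
opening: 0.46
144 [0.493 0.328 0.056] [0.032 0.06  0.018]
141 [0.488 0.25  0.057] [0.032 0.061 0.016]
139 [0.433 0.326 0.057] [0.029 0.06  0.016]
```

View pics/c20.png

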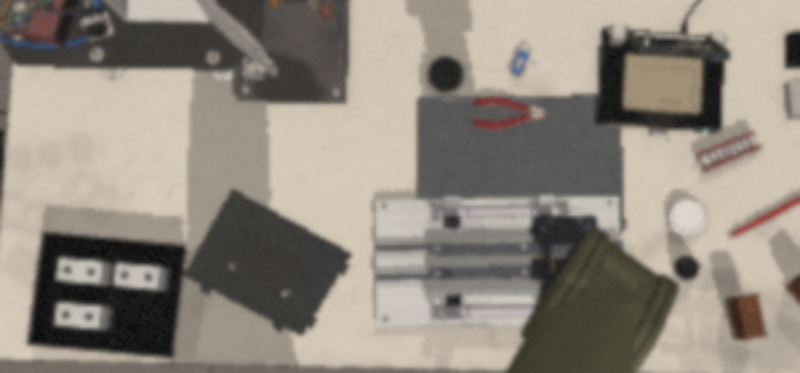

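All three stops stand in the tray with their tops at about 57 mm, which is right for resting on its floor. Both rods are home, and the loupe, cutters and cap are where they were. Handing in.

```bash
python3 -c "
from plant import r
print(r.finish_job())"
```

```text
the job is handed in; nothing more can be done
None
```

The changeover is done and handed in at about 55.5 s on the robot's clock. Three stops were present. I slid each to the open end, lifted it out and set it upright in the black tray, then pressed one rod into the rear clips and the other into the front clips.

**Last checks**
- **Stops:** the tops of all three measure about 57 mm above the bench (58 mm expected on the tray floor), and the T-slot is empty.
- **Rods:** both are level, with their axes at about 40 mm along the whole length. Each rod came to a hard stop at 31–34 N on the wrist sensor, above the 5–20 N given for pressing in but well under the 120 N limit.
- **Jaws:** the outer faces of all the clips are back at their rest positions, to within about a millimetre or two of camera accuracy. I had no direct reading of the jaw angles.
- **Loupe, cutters and cap:** unmoved in the last top view, judged by eye.

**What disagreed or went wrong**
- The fingertips were about 32 mm higher than the reported tool position and `r.tips_ahead` imply. The first grasp closed in the air above the stop without touching it; I measured the offset with the cameras and allowed for it after that.
- While the second stop stood at the slot exit, a steady force of about 6 N showed. The camera showed it level and clear of the lips, and it lifted freely.
- The left-hand rod was knocked a few centimetres towards the inspection box during the run. I measured it again and used the far finger to draw it clear before gripping it.

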